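# Stamp a batch of furniture-leg blanks in the sprung-tray press

### The job

Clear the dark offcut from the stamping press's sprung tray into the orange scrap bin, lay every blue-ended leg blank flat in a bay of its own in the tray, and push the loaded tray down until its catch keeps it down by itself. Then press the red plunger fully home, which stamps the blanks and lets the tray spring up again, and lay all the blanks flat, none on top of another, inside the grey finished-parts tray. Leave the other things on the bench where they are.

Things in the scene. Friction and masses are not known exactly. Their poses are not given: they have to be found in the camera images.
- press: stamping press fixed to the bench, green housing 180 mm (its x) by 340 mm (its y) on a dark base; origin on the bench at the middle of its underside. The tray fills the part towards its -y, with its centre at y = -40 mm; the housing walls round the tray are 53 mm high. At its +y end stands a 61 mm high block with the plunger on it at x = 0, y = +125 mm.
- tray_floor (a point): centre of the upper face of the aluminium tray's floor, in the press's axes (x across, y along, z up); moves with the tray. 80 mm above the bench when the tray is up and empty. The floor is 132 mm (x) by 208 mm (y) with three bays side by side along y, centred at y = -78, 0 and +78 mm, each 132 mm long (x) and 52 mm wide (y), parted by black ribs 26 mm wide and 7 mm high and rimmed 7 mm high; the tray measures 144 x 238 mm outside.
- tray (a joint): how far the tray is pushed down, m: 0 up, 0.032 at its bottom stop. Springs push it up with 2.5 N at the top, 13 N at the bottom, plus up to 6 N from the catch in mid-stroke; blanks sink it up to 12 mm, too little to catch. Pushed (on the blanks or anywhere) beyond 0.028 and held about 0.6 s, a slow catch inside snaps over and keeps it at about 0.026. Let go earlier, it rises again.
- plunger (a joint): how far the red plunger is pressed, m: 0 up, 0.022 at its stop. It springs back; about 3 N at first, 8 N at the stop plus up to 5 N for drawing the catch, which lets the tray go in the last third of the stroke.
- plunger_top (a point): centre of the flat top of the red plunger head, a disc of 50 mm diameter, 16 mm thick; 108 mm above the bench when up; moves with the plunger.
- blank_a: square furniture-leg blank of pale beech with both ends painted blue, 110 x 40 x 40 mm, about 130 g (90 to 180 g). Origin at its centre, its own x along its length; it may lie on any of its four long sides. Two or three of the three blanks blank_a, blank_b, blank_c are there; one may be missing from the bench at a given start (then no pose is given)
- blank_b: square furniture-leg blank of pale beech with both ends painted blue, 110 x 40 x 40 mm, about 130 g (90 to 180 g). Origin at its centre, its own x along its length; it may lie on any of its four long sides. Two or three of the three blanks blank_a, blank_b, blank_c are there; one may be missing from the bench at a given start (then no pose is given)
- blank_c: square furniture-leg blank of pale beech with both ends painted blue, 110 x 40 x 40 mm, about 130 g (90 to 180 g). Origin at its centre, its own x along its length; it may lie on any of its four long sides. Two or three of the three blanks blank_a, blank_b, blank_c are there; one may be missing from the bench at a given start (then no pose is given)
- offcut: dark brown offcut, 60 x 36 x 30 mm (its x, y, z), about 50 g, left lying in the middle bay of the tray; origin at its centre.
- scrap_bin: orange open-topped scrap bin fixed to the bench, 110 mm (its x) by 140 mm (its y) by 60 mm high, walls and floor 4 mm; origin on the bench at the middle of its underside.
- finished_tray: grey flat tray fixed to the bench, 254 mm (its x) by 144 mm (its y); floor 6 mm thick with a rim whose top is 16 mm above the bench, inside 240 x 130 mm; origin on the bench at the middle of its underside. Three blanks fit side by side, lying along its y, 78 mm apart along its x.
- screw_tin: bystander: screw jar with a steel cap, 90 mm diameter, 70 mm high; origin under its centre.
- tape_roll: bystander: yellow roll of tape lying flat, 110 mm diameter, 48 mm high; origin under its centre.
- screwdriver: bystander: yellow-handled screwdriver lying beyond the press.
- mallet: bystander: hammer with a pale wooden handle, lying beyond the press.
- block_plane: bystander: dark steel block plane, 160 x 50 x 47 mm, origin under its centre.

How it is judged (in metres and radians):
On the way, in this order (a step that is already met when the one before it is completed fails the run):
1. the offcut lies in the scrap bin (x of offcut in the frame of scrap_bin between -0.053 and 0.053 m and y of offcut in the frame of scrap_bin between -0.068 and 0.068 m and z of offcut in the frame of scrap_bin below 0.05 m), for 0.3 s.
2. every blank lies flat in a bay of the tray and the tray stays caught down, the gripper touching nothing (value of joint tray between 0.022 and 0.0295 m and x of blank_a in the frame of tray_floor between -0.06 and 0.06 m and y of blank_a in the frame of tray_floor between -0.105 and 0.105 m and z of blank_a in the frame of tray_floor between 0.013 and 0.027 m and angle between blank_a's own x axis and vertical between 1.45 and 1.69 rad and x of blank_b in the frame of tray_floor between -0.06 and 0.06 m and y of blank_b in the frame of tray_floor between -0.105 and 0.105 m and z of blank_b in the frame of tray_floor between 0.013 and 0.027 m and angle between blank_b's own x axis and vertical between 1.45 and 1.69 rad and x of blank_c in the frame of tray_floor between -0.06 and 0.06 m and y of blank_c in the frame of tray_floor between -0.105 and 0.105 m and z of blank_c in the frame of tray_floor between 0.013 and 0.027 m and angle between blank_c's own x axis and vertical between 1.45 and 1.69 rad and contact force between the fingers and anything else below 0.5 N), for 0.4 s.
3. the plunger is pressed home to its stop (value of joint plunger above 0.0205 m), for 0.05 s.
At the end, for the whole second after the job is handed in: Every blank lies flat (within 7 degrees) and at rest on the floor of the finished-parts tray with its centre inside it, the offcut is in the scrap bin, and the press's tray and plunger are back up (within 4 mm) (all of step 1 and x of blank_a in the frame of finished_tray between -0.115 and 0.115 m and y of blank_a in the frame of finished_tray between -0.06 and 0.06 m and z of blank_a in the frame of finished_tray between 0.019 and 0.033 m and angle between blank_a's own x axis and vertical between 1.45 and 1.69 rad and x of blank_b in the frame of finished_tray between -0.115 and 0.115 m and y of blank_b in the frame of finished_tray between -0.06 and 0.06 m and z of blank_b in the frame of finished_tray between 0.019 and 0.033 m and angle between blank_b's own x axis and vertical between 1.45 and 1.69 rad and x of blank_c in the frame of finished_tray between -0.115 and 0.115 m and y of blank_c in the frame of finished_tray between -0.06 and 0.06 m and z of blank_c in the frame of finished_tray between 0.019 and 0.033 m and angle between blank_c's own x axis and vertical between 1.45 and 1.69 rad and linear speed of each of blank_a, blank_b, blank_c below 0.03 m/s and value of joint each of tray, plunger below 0.004 m); the robot touches nothing.
It fails at once if a bystander (jar, tape, screwdriver, hammer, plane) is shifted by more than 60 mm (distance of any of screw_tin, tape_roll, screwdriver, mallet, block_plane from where it was at the start of the episode above 0.06 m).
Of blank_a, blank_b, blank_c only 2 to 3 are there at a start; the rules pass over those that are not, and their reading is None.
At some moment in a run one of blank_a, blank_b, blank_c may be knocked a few centimetres aside while the robot is not near it.
Once in a run the grip may slacken for a moment while it holds something.
It also fails if it takes over 210 s, if anything falls off the work surface, if the arm or the gripper's body presses on something with over 40 N, if the wrist force passes 120 N, or if a joint passes its speed limit or range.

### The arm

A 6-joint arm with a two-finger parallel gripper is mounted at the origin on the work surface. World frame = base frame: x ahead of the robot, y to its left, z up, the work surface at z = 0. Lengths are in mm, angles in rad, forces in N, time in s.
With the tool pointing down it reaches from about 350 to 975 mm from the base axis. Payload 7.1 kg.
Tool frame: the origin (TCP) lies at the very end of the fingers, on their centre line; the grasp point (between the pads) lies 19 mm behind it; z points along the fingers, y is the line along which they close (so a half turn about z gives the same grasp; the last joint's range is limited). The gripper opens to 88 mm and grips with 3 to 60 N. Pads are 20 mm wide; open, the fingers measure 115 mm over their backs; the gripper's body (75 mm by 178 mm) begins 61 mm behind the grasp point.
Start: joints at [1.101, 0.423, 1.63, -0, 1.089, -0.019], TCP at [272.271, 562.56, 222.675] pointing down, gripper open.
Joint ranges: [-3, 3], [-0.9, 2.11], [0.09, 2.58], [-1.31, 4.45], [0.11, 2.69], [-2.54, 2.54]. Speed limits (rad/s): [2.39, 2.39, 3.01, 3.14, 3.14, 3.14].

### API

Orientations are given as a rotation vector (axis times angle).
In Python, from workcell import * gives the robot as it stands.
- The arm moves only by the tool step_arm, never from a script. Its argument "deltas" is a list of rows, each a list of 3 entries, a list of its own where there are three numbers: the shift along the tool's x, y, z in units of 300 mm (1.0 is 300 mm), then the turn, a rotation vector about the tool's x, y, z in units of 1.5 rad (1.0 is 1.5 rad), then the gripper command: -1 is shut, 1 is fully open, values between are in proportion. In form: [[[dx, dy, dz], [rx, ry, rz], gripper], ...]. A call has 1 to 20 rows; each row is the pose to reach, as a shift and turn from the pose commanded when the call began, along the tool's axes at that moment; what a row does not reach only later rows make up. A row lasts 1/12 s, in which the tool goes at most 41.7 mm and 7.16 degrees, less where a joint would pass 70% of its speed; a pose out of reach is approached as far as the arm can. A call with a number of a shift or a turn outside -1 to 1 is refused whole. A call with a gripper value outside its range is refused whole. The fingers move at their own pace and stop on an object; the grip force is fixed at half the most. Time passes only in rows, so rows that repeat a pose let the fingers close. It gives the time, the measured TCP pose, the force, the opening and the grip force at its end, in the units of the state.
- get_obs(): the state, without advancing time (a new reading comes with each control period).
- get_image(name): name is "scene" or "top"; returns a dict with "pixels" (400x640x3 uint8, red, green, blue), "fx", "fy", "cx", "cy" (pixels), "T" (4x4, takes a point from camera to world coordinates). Camera axes: x right, y down, z forward; pixel columns grow to the right and rows downward; lengths in mm; the calibration is good to about 2 mm. A picture is of the moment at which its call begins. There is no depth.
- close_job(): hands the job in; it is judged then, once.
The state is a dict: "t": time; "qpos": joint angles; "qvel": joint speeds; "joint_torque": joint torques, N m; "ee_pos": TCP position; "orientation": TCP orientation; "ft_force": force on the tool from outside, world axes, zero at the start; "moment": the same for the moment, N m; "width": finger opening in mm; "grasp_force": force on a finger pad.
Only numpy, scipy, OpenCV 4.12 (cv2) and the standard library are available. Lean on these libraries where they do the work, as an engineer would, in place of code of your own. Each camera call takes 0.05 s, during which the arm holds its last target. There are 200 camera calls.

## Working session

There is one attempt and no reset: what is moved stays moved. The work goes in short steps, Python scripts to look and compute and a tool call to move; the robot and the scene stay as the last step left them, time stands still between calls to the robot, and variables do not carry over. Pictures are saved under pics/ and viewed, at most 14 in all, crops included, and the job is handed in when it is done.

Besides the shell and the picture viewer there is one more tool, called after ">>>" as a command line: name --argument value ..., lists and objects as JSON in quotes. step_arm: Moves the arm, as the interface text tells. Its arguments: {"type":"object","properties":{"deltas":{"type":"array","items":{"type":"array"}}},"required":["deltas"]}

```bash
mkdir -p pics && ls && python3 - <<'E'
from workcell import *
import cv2
o=get_obs(); print(o['t'],o['ee_pos'],o['orientation'],o['width'])
for n in ('top','scene'):
    g=get_image(n); cv2.imwrite(f'pics/{n}0.png',g['pixels'][:,:,::-1]); print(n,g['fx'],g['fy'],g['cx'],g['cy']); print(g['T'].round(3) if hasattr(g['T'],'round') else g['T'])
E
```

```text
pics
0.0 [272.04361313 562.06613828 221.9237866 ] [-7.02076002e-01 -3.06178544e+00  2.31404600e-03] 87.93753956774579
top 463.69712662344546 463.69712662344546 312.22014199404754 192.40438105442706
[[-3.00000e-03 -9.95000e-01  1.01000e-01  4.61362e+02]
 [-1.00000e+00  4.00000e-03  7.00000e-03 -5.87160e+01]
 [-7.00000e-03 -1.01000e-01 -9.95000e-01  1.46914e+03]
 [ 0.00000e+00  0.00000e+00  0.00000e+00  1.00000e+00]]
scene 455.3802776993614 455.3802776993614 316.87112863144563 196.65843905613147
[[ 3.110000e-01  6.770000e-01 -6.670000e-01  1.499661e+03]
 [ 9.500000e-01 -2.120000e-01  2.280000e-01 -3.983750e+02]
 [ 1.300000e-02 -7.050000e-01 -7.090000e-01  1.040852e+03]
 [ 0.000000e+00  0.000000e+00  0.000000e+00  1.000000e+00]]
```

View pics/top0.png

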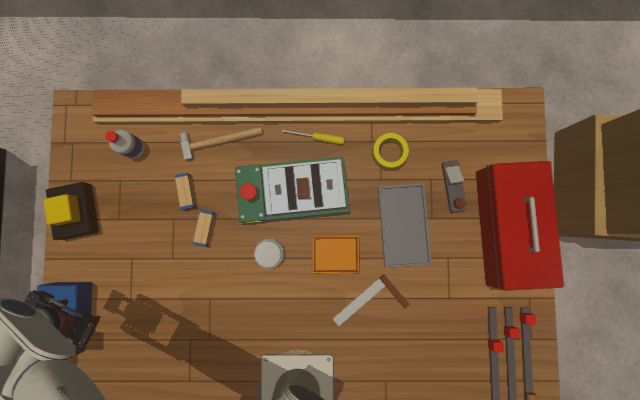

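View pics/scene0.png

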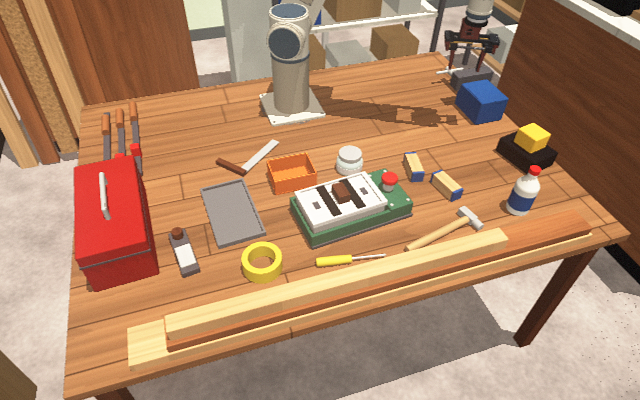

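Top view: there are two blanks, at (184,191) and (203,229). The press is at about (293,190) with its plunger at (248,191) and the offcut at (303,188). The bin is at (336,254), the grey tray at (405,226) and the jar at (268,254).

```bash
cat > h.py <<'E'
from workcell import *
import cv2, numpy as np
from scipy.spatial.transform import Rotation as R
def w(g,uv,z):
    uv=np.atleast_2d(uv).astype(float); d=np.c_[(uv[:,0]-g['cx'])/g['fx'],(uv[:,1]-g['cy'])/g['fy'],np.ones(len(uv))]
    T=np.array(g['T']); d=d@T[:3,:3].T; p=T[:3,3]; return p+d*((z-p[2])/d[:,2])[:,None]
def px(g,P):
    T=np.array(g['T']); q=(np.atleast_2d(P)-T[:3,3])@T[:3,:3]; return np.c_[q[:,0]/q[:,2]*g['fx']+g['cx'],q[:,1]/q[:,2]*g['fy']+g['cy']]
def rect(g,m,z,roi):
    """min-area rect (world xy centre, sizes, long axis angle) of mask blob in roi, at height z"""
    k=np.zeros_like(m,np.uint8); x0,y0,x1,y1=roi; k[y0:y1,x0:x1]=m[y0:y1,x0:x1]
    c=max(cv2.findContours(k,cv2.RETR_EXTERNAL,cv2.CHAIN_APPROX_NONE)[0],key=cv2.contourArea)[:,0]
    (c0,s,a)=cv2.minAreaRect(w(g,c,z)[:,:2].astype(np.float32))
    if s[0]<s[1]: a+=90
    return np.round(c0,1),np.round(sorted(s),1),round((a+90)%180-90,1)
def hsv(g): return cv2.cvtColor(g['pixels'],cv2.COLOR_RGB2HSV).astype(int)
def delta(pos,yaw=None):
    """deltas (units) from current measured pose to world TCP pos, tool down with tool y-axis at yaw deg"""
    o=get_obs(); Rt=R.from_rotvec(o['orientation']); d=Rt.inv().apply(np.array(pos)-o['ee_pos'])/300
    r=np.zeros(3)
    if yaw is not None:
        y=np.radians(yaw); ya=np.array([np.cos(y),np.sin(y),0]); z=np.array([0,0,-1.])
        c=[]
        for s in (1,-1):
            M=np.c_[np.cross(s*ya,z),s*ya,z]; c.append((Rt.inv()*R.from_matrix(M)).as_rotvec()/1.5)
        c.sort(key=np.linalg.norm); r=c[0]; print('alt',c[1].round(3))
    print('t',round(o['t'],2),'pos',np.array(o['ee_pos']).round(1),'w',round(o['width'],1),'gf',round(o['grasp_force'],1),'F',np.array(o['ft_force']).round(1),'q6',round(o['qpos'][5],2))
    print('D',d.round(4),'turn',r.round(4)); return d,r
E
python3 - <<'E'
from h import *
g=get_image('top'); H=hsv(g); h,s,v=H[...,0],H[...,1],H[...,2]
for (u,vv) in [(184,191),(183,176),(203,229),(336,254),(405,226),(248,191),(303,188),(345,190),(258,215),(305,165)]: print((u,vv),H[vv,u])
a=cv2.resize(g['pixels'][130:290,160:440],None,fx=2.8,fy=2.8,interpolation=cv2.INTER_CUBIC); cv2.imwrite('pics/crop1.png',a[:,:,::-1])
E
```

```text
(184, 191) [ 17 121 171]
(183, 176) [ 15  65 134]
(203, 229) [ 18 122 169]
(336, 254) [ 16 200 180]
(405, 226) [ 14  25 114]
(248, 191) [  2 188 180]
(303, 188) [ 11 133 102]
(345, 190) [ 64  75 102]
(258, 215) [ 61  64 107]
(305, 165) [ 35   9 163]
```

View pics/crop1.png

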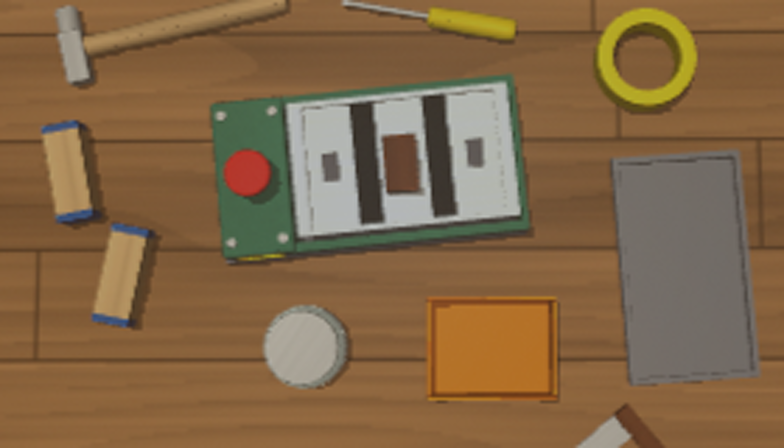

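```bash
python3 - <<'E'
from h import *
g=get_image('top')
for n,z,c in [('b1',40,[(42,127),(79,121),(97,213),(62,221)]),('b2',40,[(113,223),(153,230),(131,326),(93,320)]),('bin',60,[(428,297),(557,297),(557,400),(428,400)]),
 ('fin',16,[(612,160),(739,151),(759,375),(632,385)]),('off',109,[(383,137),(417,134),(421,192),(386,195)]),('tray',87,[(287,102),(508,84),(522,215),(298,238)]),
 ('hous',53,[(512,76),(531,229)]),('plg',108,[(247,173)]*2),('jar',70,[(304,346)]*2)]:
    p=w(g,np.array(c)/2.8+[160,130],z)[:,:2]
    print(n,p.mean(0).round(1),'rect',[np.array(q).round(1).tolist() for q in cv2.minAreaRect(p.astype(np.float32))])
# colour check
H=hsv(g);h,s,v=H[...,0],H[...,1],H[...,2]
bl=((h>95)&(h<130)&(s>90)); cc=cv2.connectedComponentsWithStats(bl[150:260,160:230].astype(np.uint8))
for i in range(1,cc[0]):
    if cc[2][i,4]>5: print(cc[2][i,4],w(g,cc[3][i]+[160,150],30)[0].round(1))
or_=((h>8)&(h<20)&(s>180)); print('bin',rect(g,or_,60,(305,230,365,280)))
rd=(((h<6)|(h>174))&(s>160)); print('plg',rect(g,rd,108,(235,175,262,205)))
print('off',rect(g,(s>100)&(h<16),109,(293,175,314,204)))
print('fin',rect(g,(s<50),16,(372,178,438,275)))
E
```

```text
b1 [613.3 346.4] rect [[614.0, 346.7], [107.8, 41.5], 12.8]
b2 [497.8 285.7] rect [[497.5, 285.0], [45.1, 108.5], 79.5]
bin [ 416.9 -119.5] rect [[416.9, -119.8], [139.3, 109.9], 89.8]
fin [ 505.1 -337.3] rect [[505.1, -337.9], [251.0, 143.2], 4.0]
off [610.9 -23.4] rect [[610.9, -23.2], [62.3, 36.9], 3.8]
tray [618.8 -25. ] rect [[618.7, -25.2], [147.1, 240.0], 5.0]
hous [ 630.3 -153.4] rect [[630.3, -153.4], [170.3, 0.0], -173.6]
plg [602.6 139.9] rect [[602.6, 139.9], [0.0, 0.0], 0.0]
jar [420.2  82.4] rect [[420.2, 82.4], [0.0, 0.0], 0.0]
20 [665.2 363.7  30. ]
29 [565.  342.6  30. ]
25 [549.5 281.9  30. ]
27 [449.1 301.8  30. ]
bin (array([ 418.3, -117.1]), array([107.6, 139. ]), 89.8)
plg (array([603.4, 140.6]), array([44.6, 47.4]), 89.8)
off (array([614.6, -20.5]), array([32.5, 56.5]), 0.0)
fin (array([ 506.8, -335.4]), array([144.3, 251.7]), 3.9)
```

```bash
cat >> h.py <<'E'
def down(yaw,ref):
    y=np.radians(yaw); ya=np.array([np.cos(y),np.sin(y),0]); z=np.array([0,0,-1.])
    return min((R.from_matrix(np.c_[np.cross(s*ya,z),s*ya,z]) for s in (1,-1)),key=lambda q:(ref.inv()*q).magnitude())
def plan(*calls):
    """each call: list of (x,y,z,yaw of tool y); prints deltas relative to the pose at call start"""
    o=get_obs(); p=np.array(o['ee_pos']); q=R.from_rotvec(o['orientation'])
    print('t',round(o['t'],2),'pos',p.round(1),'w',round(o['width'],1),'gf',round(o['grasp_force'],1),'F',np.array(o['ft_force']).round(1),'q1,6',o['qpos'][0].round(2),o['qpos'][5].round(2))
    for c in calls:
        p0,q0=p,q
        for x,y,z,yaw in c:
            q=down(yaw,q0); p=np.array([x,y,z]); d=q0.inv().apply(p-p0)
            print((x,y,z,yaw),(d/300).round(3).tolist(),((q0.inv()*q).as_rotvec()/1.5).round(3).tolist(),'rows',round(np.linalg.norm(d)/41.7,1))
        print('--')
E
python3 - <<'E'
from h import *
plan([(470,300,222,35)],[(611,-23,200,5)],[(611,-23,115,5),(611,-23,85,5)],[(611,-23,160,5),(500,-90,170,45)],[(417,-119,140,90),(417,-119,35,90)],[(417,-119,150,90)])
E
```

```text
t 0.2 pos [272.1 562.3 222.2] w 87.7 gf 0.0 F [-0.  -1.1  0.5] q1,6 1.1 -0.02
(470, 300, 222, 35) [-0.975, -0.5, 0.001] [-0.001, 0.0, 0.339] rows 7.9
--
(611, -23, 200, 5) [-1.152, -0.233, 0.073] [0.0, 0.0, 0.349] rows 8.5
--
(611, -23, 115, 5) [0.0, 0.0, 0.283] [0.0, 0.0, 0.0] rows 2.0
(611, -23, 85, 5) [0.0, 0.0, 0.383] [0.0, 0.0, 0.0] rows 2.8
--
(611, -23, 160, 5) [0.0, 0.0, -0.25] [0.0, 0.0, 0.0] rows 1.8
(500, -90, 170, 45) [-0.19, -0.388, -0.283] [0.0, 0.0, -0.465] rows 3.7
--
(417, -119, 140, 90) [0.127, -0.264, 0.1] [0.0, 0.0, -0.524] rows 2.2
(417, -119, 35, 90) [0.127, -0.264, 0.45] [0.0, 0.0, -0.524] rows 3.9
--
(417, -119, 150, 90) [0.0, 0.0, -0.383] [0.0, 0.0, 0.0] rows 2.8
--
```

>>> step_arm --deltas '[[[-0.975, -0.5, 0], [0, 0, 0.339], 0.68], [[-0.975, -0.5, 0], [0, 0, 0.339], 0.68], [[-0.975, -0.5, 0], [0, 0, 0.339], 0.68], [[-0.975, -0.5, 0], [0, 0, 0.339], 0.68], [[-0.975, -0.5, 0], [0, 0, 0.339], 0.68], [[-0.975, -0.5, 0], [0, 0, 0.339], 0.68], [[-0.975, -0.5, 0], [0, 0, 0.339], 0.68], [[-0.975, -0.5, 0], [0, 0, 0.339], 0.68], [[-0.975, -0.5, 0], [0, 0, 0.339], 0.68], [[-0.975, -0.5, 0], [0, 0, 0.339], 0.68]]'

```text
t: 1.03
ee_pos: [471.1, 298.6, 222.6]
orientation: [-1.455, -2.784, 0.0]
ft_force: [-0.4, -0.2, -0.3]
width: 73.6
grasp_force: 0.0
```

>>> step_arm --deltas '[[[-0.99, -0.233, 0.07], [0, 0, 0.349], 0.68], [[-0.99, -0.233, 0.07], [0, 0, 0.349], 0.68], [[-0.99, -0.233, 0.07], [0, 0, 0.349], 0.68], [[-0.99, -0.233, 0.07], [0, 0, 0.349], 0.68], [[-0.99, -0.233, 0.07], [0, 0, 0.349], 0.68], [[-0.99, -0.233, 0.07], [0, 0, 0.349], 0.68], [[-0.99, -0.233, 0.07], [0, 0, 0.349], 0.68], [[-0.99, -0.233, 0.07], [0, 0, 0.349], 0.68], [[-0.99, -0.233, 0.07], [0, 0, 0.349], 0.68], [[-0.99, -0.233, 0.07], [0, 0, 0.349], 0.68]]'

```text
t: 1.87
ee_pos: [583.2, 17.8, 201.3]
orientation: [-2.121, -2.316, 0.0]
ft_force: [-0.4, 0.5, 0.2]
width: 74.0
grasp_force: 0.0
```

```bash
python3 - <<'E'
from h import *
plan([(611,-23,150,5),(611,-23,85,5)],[(611,-23,160,5),(500,-90,170,45)],[(417,-119,140,90),(417,-119,35,90)],[(417,-119,150,90)])
g=get_image('scene'); a=cv2.resize(g['pixels'][60:260,240:490],None,fx=2.8,fy=2.8); cv2.imwrite('pics/s1.png',a[:,:,::-1])
E
```

```text
t 1.87 pos [583.2  17.8 201.3] w 74.0 gf 0.0 F [-0.4  0.5  0.2] q1,6 0.01 -0.08
(611, -23, 150, 5) [-0.144, 0.081, 0.171] [-0.001, -0.0, 0.0] rows 1.7
(611, -23, 85, 5) [-0.144, 0.081, 0.388] [-0.001, -0.0, 0.0] rows 3.0
--
(611, -23, 160, 5) [0.0, 0.0, -0.25] [0.0, 0.0, 0.0] rows 1.8
(500, -90, 170, 45) [-0.19, -0.388, -0.283] [0.0, 0.0, -0.465] rows 3.7
--
(417, -119, 140, 90) [0.127, -0.264, 0.1] [0.0, 0.0, -0.524] rows 2.2
(417, -119, 35, 90) [0.127, -0.264, 0.45] [0.0, 0.0, -0.524] rows 3.9
--
(417, -119, 150, 90) [0.0, 0.0, -0.383] [0.0, 0.0, 0.0] rows 2.8
--
```

View pics/s1.png

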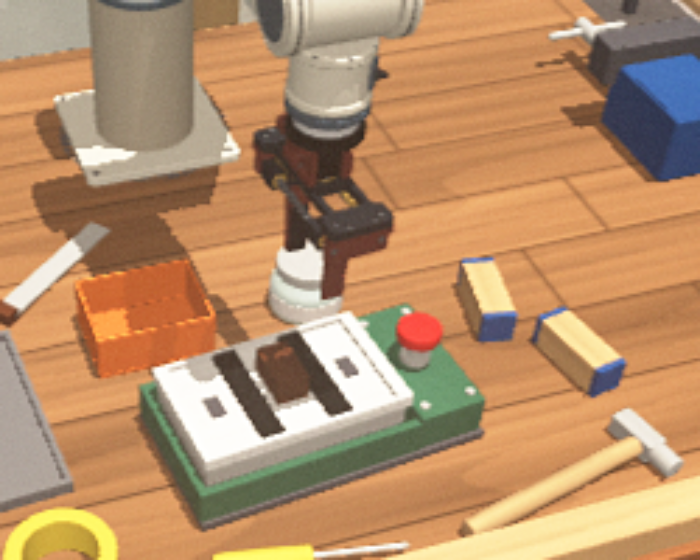

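The scene view shows the offcut at crop (285,368) in the middle bay, both outer bays empty, and the gripper clear above. I'm going down on the offcut.

>>> step_arm --deltas '[[[-0.144, 0.081, 0.171], [0, 0, 0], 0.68], [[-0.144, 0.081, 0.171], [0, 0, 0], 0.68], [[-0.144, 0.081, 0.171], [0, 0, 0], 0.68], [[-0.144, 0.081, 0.3], [0, 0, 0], 0.68], [[-0.144, 0.081, 0.388], [0, 0, 0], 0.68], [[-0.144, 0.081, 0.388], [0, 0, 0], 0.68], [[-0.144, 0.081, 0.388], [0, 0, 0], 0.68], [[-0.144, 0.081, 0.388], [0, 0, 0], -1], [[-0.144, 0.081, 0.388], [0, 0, 0], -1], [[-0.144, 0.081, 0.388], [0, 0, 0], -1], [[-0.144, 0.081, 0.388], [0, 0, 0], -1], [[-0.144, 0.081, 0.388], [0, 0, 0], -1]]'

```text
t: 2.92
ee_pos: [612.5, -24.0, 86.7]
orientation: [2.12, 2.315, 0.003]
ft_force: [0.8, 0.6, 3.4]
width: 60.1
grasp_force: 30.0
```

>>> step_arm --deltas '[[[0, 0, -0.15], [0, 0, 0], -1], [[0, 0, -0.25], [0, 0, 0], -1], [[0, 0, -0.27], [0, 0, 0], -1], [[-0.19, -0.388, -0.283], [0, 0, -0.465], -1], [[-0.19, -0.388, -0.283], [0, 0, -0.465], -1], [[-0.19, -0.388, -0.283], [0, 0, -0.465], -1], [[-0.19, -0.388, -0.283], [0, 0, -0.465], -1], [[-0.19, -0.388, -0.283], [0, 0, -0.465], -1], [[-0.19, -0.388, -0.283], [0, 0, -0.465], -1], [[-0.19, -0.388, -0.283], [0, 0, -0.465], -1]]'

```text
t: 3.75
ee_pos: [500.1, -91.5, 170.2]
orientation: [1.2, 2.904, -0.0]
ft_force: [0.7, -0.1, -0.6]
width: 60.4
grasp_force: 30.0
```

```bash
python3 - <<'E'
from h import *
plan([(417,-119,140,90),(417,-119,35,90)],[(417,-119,150,90)])
E
```

```text
t 3.75 pos [500.1 -91.5 170.2] w 60.4 gf 30.0 F [ 0.7 -0.1 -0.6] q1,6 -0.2 -0.99
(417, -119, 140, 90) [0.131, -0.26, 0.101] [-0.0, 0.0, -0.522] rows 2.2
(417, -119, 35, 90) [0.131, -0.26, 0.451] [-0.0, 0.0, -0.522] rows 3.9
--
(417, -119, 150, 90) [0.0, 0.0, -0.383] [0.0, 0.0, 0.0] rows 2.8
--
```

>>> step_arm --deltas '[[[0.131, -0.26, 0.1], [0, 0, -0.522], -1], [[0.131, -0.26, 0.1], [0, 0, -0.522], -1], [[0.131, -0.26, 0.1], [0, 0, -0.522], -1], [[0.131, -0.26, 0.1], [0, 0, -0.522], -1], [[0.131, -0.26, 0.1], [0, 0, -0.522], -1], [[0.131, -0.26, 0.1], [0, 0, -0.522], -1], [[0.131, -0.26, 0.1], [0, 0, -0.522], -1], [[0.131, -0.26, 0.2], [0, 0, -0.522], -1], [[0.131, -0.26, 0.3], [0, 0, -0.522], -1], [[0.131, -0.26, 0.4], [0, 0, -0.522], -1], [[0.131, -0.26, 0.48], [0, 0, -0.522], -1], [[0.131, -0.26, 0.48], [0, 0, -0.522], -1], [[0.131, -0.26, 0.48], [0, 0, -0.522], 0.75], [[0.131, -0.26, 0.48], [0, 0, -0.522], 0.75], [[0.131, -0.26, 0.48], [0, 0, -0.522], 0.75], [[0.131, -0.26, 0.3], [0, 0, -0.522], 0.75], [[0.131, -0.26, 0.1], [0, 0, -0.522], 0.75], [[0.131, -0.26, -0.05], [0, 0, -0.522], 0.75], [[0.131, -0.26, -0.05], [0, 0, -0.522], 0.75]]'

```text
t: 5.33
ee_pos: [418.2, -118.7, 189.3]
orientation: [0.004, 3.138, -0.002]
ft_force: [1.3, -0.0, -0.0]
width: 76.8
grasp_force: 0.0
```

```bash
python3 - <<'E'
from h import *
g=get_image('top'); H=hsv(g);h,s,v=H[...,0],H[...,1],H[...,2]
bl=((h>95)&(h<130)&(s>90)); cc=cv2.connectedComponentsWithStats(bl[150:270,140:235].astype(np.uint8))
for i in range(1,cc[0]):
    if cc[2][i,4]>5: print(cc[2][i,4],w(g,cc[3][i]+[140,150],30)[0].round(1))
plan([(417,-119,180,90)])
a=cv2.resize(g['pixels'][130:290,160:440],None,fx=2.8,fy=2.8,interpolation=cv2.INTER_CUBIC); cv2.imwrite('pics/t2.png',a[:,:,::-1])
E
```

```text
20 [665.2 363.7  30. ]
28 [565.  343.1  30. ]
25 [549.5 281.9  30. ]
28 [449.3 302.5  30. ]
t 5.38 pos [ 421.5 -119.7  194.6] w 76.8 gf 0.0 F [ 2.2 -1.6  4.7] q1,6 -0.3 -1.87
(417, -119, 180, 90) [0.016, 0.002, 0.049] [-0.003, 0.008, -0.002] rows 0.4
--
```

View pics/t2.png

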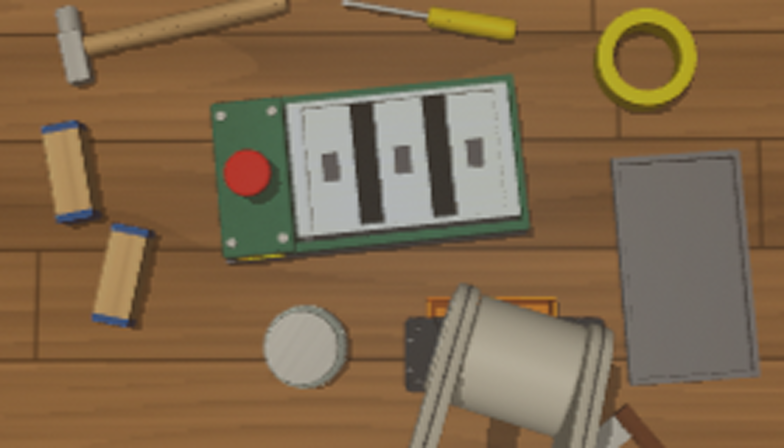

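The tray is empty with all three bays clear, and the blanks haven't moved (crop (67,172) and (123,274)). Next I'm going for the nearer blank.

```bash
python3 - <<'E'
from h import *
plan([(450,130,160,85)],[(498.5,287,110,78.4),(498.5,287,12,78.4),(498.5,287,170,78.4)],[(611.3,53.2,170,95.3),(611.3,53.2,115,95.3),(611.3,53.2,93,95.3)])
E
```

```text
t 5.38 pos [ 421.5 -119.7  194.6] w 76.8 gf 0.0 F [ 2.2 -1.6  4.7] q1,6 -0.3 -1.87
(450, 130, 160, 85) [-0.091, 0.833, 0.113] [-0.002, 0.008, 0.056] rows 6.1
--
(498.5, 287, 110, 78.4) [-0.115, 0.535, 0.167] [0.0, 0.0, 0.077] rows 4.1
(498.5, 287, 12, 78.4) [-0.115, 0.535, 0.493] [0.0, 0.0, 0.077] rows 5.3
(498.5, 287, 170, 78.4) [-0.115, 0.535, -0.033] [0.0, 0.0, 0.077] rows 3.9
--
(611.3, 53.2, 170, 95.3) [-0.525, -0.688, 0.0] [0.0, 0.0, -0.197] rows 6.2
(611.3, 53.2, 115, 95.3) [-0.525, -0.688, 0.183] [0.0, 0.0, -0.197] rows 6.4
(611.3, 53.2, 93, 95.3) [-0.525, -0.688, 0.257] [0.0, 0.0, -0.197] rows 6.5
--
```

>>> step_arm --deltas '[[[-0.09, 0.833, 0.113], [0, 0, 0.056], 1], [[-0.09, 0.833, 0.113], [0, 0, 0.056], 1], [[-0.09, 0.833, 0.113], [0, 0, 0.056], 1], [[-0.09, 0.833, 0.113], [0, 0, 0.056], 1], [[-0.09, 0.833, 0.113], [0, 0, 0.056], 1], [[-0.09, 0.833, 0.113], [0, 0, 0.056], 1], [[-0.09, 0.833, 0.113], [0, 0, 0.056], 1], [[-0.09, 0.833, 0.113], [0, 0, 0.056], 1], [[-0.09, 0.833, 0.113], [0, 0, 0.056], 1], [[-0.09, 0.833, 0.113], [0, 0, 0.056], 1]]'

```text
t: 6.22
ee_pos: [445.1, 130.4, 152.0]
orientation: [0.137, 3.138, 0.0]
ft_force: [0.1, 0.2, -0.6]
width: 88.1
grasp_force: 0.0
```

```bash
python3 - <<'E'
from h import *
plan([(498.5,287,110,78.4),(498.5,287,12,78.4),(498.5,287,170,78.4)],[(611.3,53.2,170,95.3),(611.3,53.2,115,95.3),(611.3,53.2,93,95.3)])
g=get_image('top'); H=hsv(g);h,s,v=H[...,0],H[...,1],H[...,2]
bl=((h>95)&(h<130)&(s>90)); cc=cv2.connectedComponentsWithStats(bl[150:270,140:235].astype(np.uint8))
for i in range(1,cc[0]):
    if cc[2][i,4]>5: print(cc[2][i,4],w(g,cc[3][i]+[140,150],30)[0].round(1))
print('orange hist/dark in bin:', [w(g,c,34)[0].round(0) for c in [np.argwhere((v<130)&(s>100)&(h<16))[:, ::-1][lambda q:0] ] ] if 0 else '')
m=(v[245:268,318:355]<130); print('dark px in bin',m.sum(), w(g,np.argwhere(m)[:,::-1].mean(0)+[318,245],34) if m.any() else '')
E
```

```text
t 6.22 pos [445.1 130.4 152. ] w 88.1 gf 0.0 F [ 0.1  0.2 -0.6] q1,6 0.26 -1.22
(498.5, 287, 110, 78.4) [-0.132, 0.536, 0.14] [0.0, 0.001, 0.077] rows 4.1
(498.5, 287, 12, 78.4) [-0.131, 0.536, 0.467] [0.0, 0.001, 0.077] rows 5.2
(498.5, 287, 170, 78.4) [-0.132, 0.536, -0.06] [0.0, 0.001, 0.077] rows 4.0
--
(611.3, 53.2, 170, 95.3) [-0.525, -0.688, 0.0] [0.0, 0.0, -0.197] rows 6.2
(611.3, 53.2, 115, 95.3) [-0.525, -0.688, 0.183] [0.0, 0.0, -0.197] rows 6.4
(611.3, 53.2, 93, 95.3) [-0.525, -0.688, 0.257] [0.0, 0.0, -0.197] rows 6.5
--
21 [665.5 363.1  30. ]
28 [565.  343.1  30. ]
23 [549.5 281.5  30. ]
orange hist/dark in bin: 
dark px in bin 228 [[ 415.77821498 -117.93381852   34.        ]]
```

>>> step_arm --deltas '[[[-0.131, 0.536, 0.1], [0, 0, 0.077], 1], [[-0.131, 0.536, 0.1], [0, 0, 0.077], 1], [[-0.131, 0.536, 0.1], [0, 0, 0.077], 1], [[-0.131, 0.536, 0.1], [0, 0, 0.077], 1], [[-0.131, 0.536, 0.12], [0, 0, 0.077], 1], [[-0.131, 0.536, 0.25], [0, 0, 0.077], 1], [[-0.131, 0.536, 0.36], [0, 0, 0.077], 1], [[-0.131, 0.536, 0.467], [0, 0, 0.077], 1], [[-0.131, 0.536, 0.467], [0, 0, 0.077], 1], [[-0.131, 0.536, 0.467], [0, 0, 0.077], -1], [[-0.131, 0.536, 0.467], [0, 0, 0.077], -1], [[-0.131, 0.536, 0.467], [0, 0, 0.077], -1], [[-0.131, 0.536, 0.467], [0, 0, 0.077], -1], [[-0.131, 0.536, 0.467], [0, 0, 0.077], -1], [[-0.131, 0.536, 0.467], [0, 0, 0.077], -1], [[-0.131, 0.536, 0.467], [0, 0, 0.077], -1]]'

```text
t: 7.6
ee_pos: [498.5, 288.4, 12.0]
orientation: [0.316, 3.125, 0.001]
ft_force: [-0.2, -0.9, -0.2]
width: 44.6
grasp_force: 0.0
```

>>> step_arm --deltas '[[[0, 0, 0], [0, 0, 0], -1], [[0, 0, 0], [0, 0, 0], -1], [[0, 0, 0], [0, 0, 0], -1], [[0, 0, -0.1], [0, 0, 0], -1], [[0, 0, -0.2], [0, 0, 0], -1], [[0, 0, -0.35], [0, 0, 0], -1], [[0, 0, -0.5], [0, 0, 0], -1], [[0, 0, -0.527], [0, 0, 0], -1], [[0, 0, -0.527], [0, 0, 0], -1], [[0, 0, -0.527], [0, 0, 0], -1]]'

```text
t: 8.43
ee_pos: [498.1, 288.2, 169.4]
orientation: [0.316, 3.125, 0.001]
ft_force: [-0.1, 0.5, -1.7]
width: 39.9
grasp_force: 30.0
```

```bash
python3 - <<'E'
from h import *
plan([(611.3,53.2,170,95.3),(611.3,53.2,115,95.3),(611.3,53.2,94,95.3)])
g=get_image('scene'); a=cv2.resize(g['pixels'][60:260,240:490],None,fx=2.8,fy=2.8); cv2.imwrite('pics/s2.png',a[:,:,::-1])
E
```

```text
t 8.43 pos [498.1 288.2 169.4] w 39.9 gf 30.0 F [-0.1  0.5 -1.7] q1,6 0.5 -0.87
(611.3, 53.2, 170, 95.3) [-0.527, -0.692, -0.002] [0.0, 0.001, -0.196] rows 6.3
(611.3, 53.2, 115, 95.3) [-0.526, -0.692, 0.181] [0.0, 0.001, -0.196] rows 6.4
(611.3, 53.2, 94, 95.3) [-0.526, -0.692, 0.251] [0.0, 0.001, -0.196] rows 6.5
--
```

View pics/s2.png

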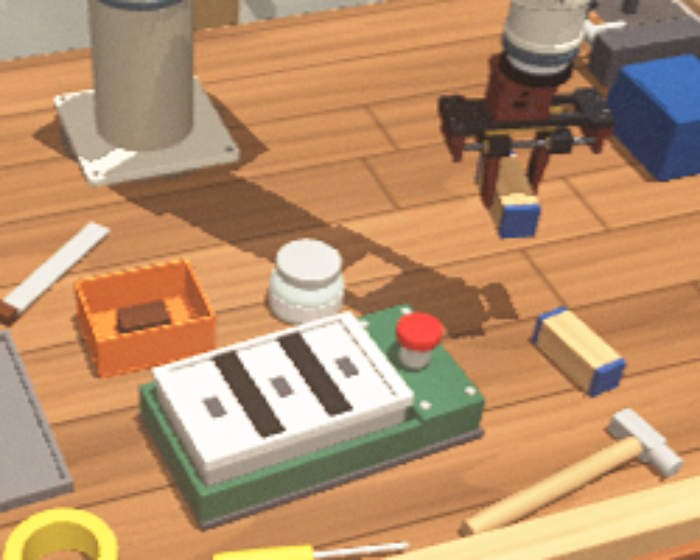

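The blank is held level at crop (517,200), and the offcut lies in the bin at (145,318). Moving to the +y bay.

>>> step_arm --deltas '[[[-0.527, -0.692, 0], [0, 0, -0.196], -1], [[-0.527, -0.692, 0], [0, 0, -0.196], -1], [[-0.527, -0.692, 0], [0, 0, -0.196], -1], [[-0.527, -0.692, 0], [0, 0, -0.196], -1], [[-0.527, -0.692, 0], [0, 0, -0.196], -1], [[-0.527, -0.692, 0], [0, 0, -0.196], -1], [[-0.527, -0.692, 0], [0, 0, -0.196], -1], [[-0.527, -0.692, 0], [0, 0, -0.196], -1], [[-0.527, -0.692, 0.1], [0, 0, -0.196], -1], [[-0.527, -0.692, 0.18], [0, 0, -0.196], -1], [[-0.527, -0.692, 0.22], [0, 0, -0.196], -1], [[-0.527, -0.692, 0.25], [0, 0, -0.196], -1], [[-0.527, -0.692, 0.25], [0, 0, -0.196], -1], [[-0.527, -0.692, 0.25], [0, 0, -0.196], -1]]'

```text
t: 9.65
ee_pos: [611.2, 53.7, 93.9]
orientation: [0.146, -3.137, -0.0]
ft_force: [0.2, 0.8, -1.8]
width: 39.8
grasp_force: 30.0
```

```bash
python3 - <<'E'
from h import *
plan([(611.3,53.2,92,95.3)])
g=get_image('scene'); a=cv2.resize(g['pixels'][140:260,280:430],None,fx=4.5,fy=4.5,interpolation=cv2.INTER_CUBIC); cv2.imwrite('pics/s3.png',a[:,:,::-1])
E
```

```text
t 9.65 pos [611.2  53.7  93.9] w 39.8 gf 30.0 F [ 0.2  0.8 -1.8] q1,6 0.07 -1.6
(611.3, 53.2, 92, 95.3) [-0.0, -0.002, 0.006] [0.0, -0.001, 0.0] rows 0.0
--
```

View pics/s3.png

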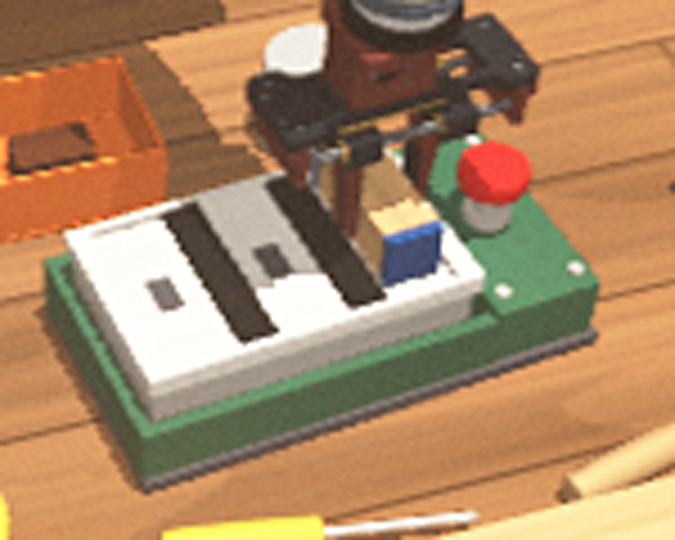

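The blank sits in line with the +y bay, with its blue end at crop (410,250) between the rib and the rim. Lowering the last bit, releasing and rising.

>>> step_arm --deltas '[[[0, 0, 0.006], [0, 0, 0], -1], [[0, 0, 0.007], [0, 0, 0], -1], [[0, 0, 0.007], [0, 0, 0], 0.3], [[0, 0, 0.007], [0, 0, 0], 0.3], [[0, 0, 0.007], [0, 0, 0], 0.3], [[0, 0, 0.007], [0, 0, 0], 0.3], [[0, 0, -0.05], [0, 0, 0], 0.3], [[0, 0, -0.15], [0, 0, 0], 0.3], [[0, 0, -0.27], [0, 0, 0], 0.5], [[0, 0, -0.27], [0, 0, 0], 1], [[0, 0, -0.27], [0, 0, 0], 1]]'

```text
t: 10.62
ee_pos: [613.1, 53.2, 177.7]
orientation: [-0.145, 3.133, 0.0]
ft_force: [-0.3, 0.2, -0.6]
width: 73.2
grasp_force: 0.0
```

```bash
python3 - <<'E'
from h import *
plan([(614.5,349,140,101.8),(614.5,349,12,101.8)])
g=get_image('top'); H=hsv(g);h,s,v=H[...,0],H[...,1],H[...,2]
bl=((h>95)&(h<130)&(s>90)); cc=cv2.connectedComponentsWithStats(bl[140:270,130:300].astype(np.uint8))
for i in range(1,cc[0]):
    if cc[2][i,4]>5: print(cc[2][i,4],w(g,cc[3][i]+[130,140],30)[0].round(1))
E
```

```text
t 10.62 pos [613.1  53.2 177.7] w 73.2 gf 0.0 F [-0.3  0.2 -0.6] q1,6 0.07 -1.6
(614.5, 349, 140, 101.8) [-0.095, 0.982, 0.126] [-0.0, 0.003, -0.076] rows 7.2
(614.5, 349, 12, 101.8) [-0.093, 0.982, 0.553] [-0.0, 0.003, -0.076] rows 8.1
--
21 [665.5 363.1  30. ]
29 [565.  342.6  30. ]
```

>>> step_arm --deltas '[[[-0.095, 0.982, 0], [0, 0, -0.076], 1], [[-0.095, 0.982, 0], [0, 0, -0.076], 1], [[-0.095, 0.982, 0], [0, 0, -0.076], 1], [[-0.095, 0.982, 0], [0, 0, -0.076], 1], [[-0.095, 0.982, 0], [0, 0, -0.076], 1], [[-0.095, 0.982, 0], [0, 0, -0.076], 1], [[-0.095, 0.982, 0.05], [0, 0, -0.076], 1], [[-0.095, 0.982, 0.1], [0, 0, -0.076], 1], [[-0.095, 0.982, 0.2], [0, 0, -0.076], 1], [[-0.095, 0.982, 0.32], [0, 0, -0.076], 1], [[-0.095, 0.982, 0.44], [0, 0, -0.076], 1], [[-0.095, 0.982, 0.553], [0, 0, -0.076], 1], [[-0.095, 0.982, 0.553], [0, 0, -0.076], 1], [[-0.095, 0.982, 0.553], [0, 0, -0.076], -1], [[-0.095, 0.982, 0.553], [0, 0, -0.076], -1], [[-0.095, 0.982, 0.553], [0, 0, -0.076], -1], [[-0.095, 0.982, 0.553], [0, 0, -0.076], -1], [[-0.095, 0.982, 0.553], [0, 0, -0.076], -1], [[-0.095, 0.982, 0.553], [0, 0, -0.076], -1], [[-0.095, 0.982, 0.553], [0, 0, -0.076], -1]]'

```text
t: 12.33
ee_pos: [612.9, 349.1, 9.9]
orientation: [-0.323, 3.124, 0.0]
ft_force: [-0.6, 1.5, -0.4]
width: 44.5
grasp_force: 0.3
```

>>> step_arm --deltas '[[[0, 0, 0], [0, 0, 0], -1], [[0, 0, 0], [0, 0, 0], -1], [[0, 0, 0], [0, 0, 0], -1], [[0, 0, -0.1], [0, 0, 0], -1], [[0, 0, -0.2], [0, 0, 0], -1], [[0, 0, -0.35], [0, 0, 0], -1], [[0, 0, -0.5], [0, 0, 0], -1], [[0, 0, -0.6], [0, 0, 0], -1], [[0, 0, -0.6], [0, 0, 0], -1], [[0, 0, -0.6], [0, 0, 0], -1]]'

```text
t: 13.17
ee_pos: [614.0, 349.7, 192.2]
orientation: [-0.323, 3.12, 0.003]
ft_force: [0.0, 0.0, -1.8]
width: 39.8
grasp_force: 3.0
```

```bash
python3 - <<'E'
from h import *
plan([(618,140,190,98)],[(625.7,-102.2,180,95.3),(625.7,-102.2,94,95.3)])
g=get_image('scene'); a=cv2.resize(g['pixels'][100:260,280:480],None,fx=3.5,fy=3.5,interpolation=cv2.INTER_CUBIC); cv2.imwrite('pics/s4.png',a[:,:,::-1])
E
```

```text
t 13.17 pos [614.  349.7 192.2] w 39.8 gf 3.0 F [ 0.   0.  -1.8] q1,6 0.5 -1.28
(618, 140, 190, 98) [0.13, -0.687, 0.006] [0.001, 0.003, 0.044] rows 5.0
--
(625.7, -102.2, 180, 95.3) [0.087, -0.803, 0.033] [0.0, 0.0, 0.031] rows 5.8
(625.7, -102.2, 94, 95.3) [0.087, -0.803, 0.32] [0.0, 0.0, 0.031] rows 6.3
--
```

View pics/s4.png

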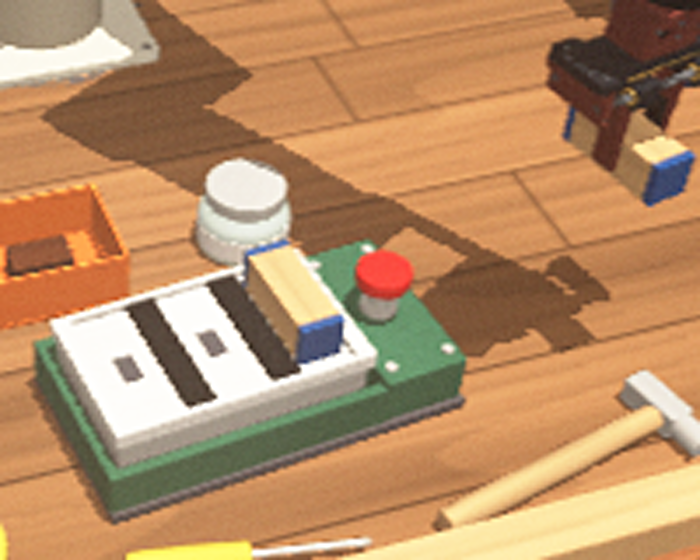

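The first blank lies flat in the +y bay at crop (295,300). The second is held at (650,160), but the grip has just slackened to 3 N, so I'll hold still until it recovers.

>>> step_arm --deltas '[[[0, 0, 0], [0, 0, 0], -1], [[0, 0, 0], [0, 0, 0], -1], [[0, 0, 0], [0, 0, 0], -1], [[0, 0, 0], [0, 0, 0], -1], [[0, 0, 0], [0, 0, 0], -1], [[0, 0, 0], [0, 0, 0], -1]]'

```text
t: 13.72
ee_pos: [612.6, 349.0, 188.8]
orientation: [0.323, -3.124, 0.001]
ft_force: [0.2, -0.7, -1.3]
width: 39.9
grasp_force: 30.0
```

```bash
python3 - <<'E'
from h import *
plan([(618,140,190,98)],[(625.7,-102.2,180,95.3),(625.7,-102.2,94,95.3)])
g=get_image('scene'); a=g['pixels'][110:170,425:495]
H=hsv(g);h,s,v=H[...,0],H[...,1],H[...,2]
bl=((h>95)&(h<130)&(s>90)); bl[:,:425]=0; bl[:125]=0; bl[165:]=0;bl[:,485:]=0; cc=cv2.connectedComponentsWithStats(bl.astype(np.uint8))
for i in range(1,cc[0]):
    if cc[2][i,4]>4: print(cc[2][i],cc[3][i].round(1))
o=get_obs();p=np.array(o['ee_pos']); a=np.radians(11.8); ax=np.array([np.cos(a),np.sin(a),0])
for e in(55,-55): print('expected end centre px',px(g,p+[0,0,8]+e*ax).round(1), 'top edge',px(g,p+[0,0,28]+e*ax).round(1))
E
```

```text
t 13.72 pos [612.6 349.  188.8] w 39.9 gf 30.0 F [ 0.2 -0.7 -1.3] q1,6 0.5 -1.28
(618, 140, 190, 98) [0.125, -0.685, -0.004] [-0.0, -0.001, 0.044] rows 5.0
--
(625.7, -102.2, 180, 95.3) [0.087, -0.803, 0.033] [0.0, 0.0, 0.031] rows 5.8
(625.7, -102.2, 94, 95.3) [0.087, -0.803, 0.32] [0.0, 0.0, 0.031] rows 6.3
--
[464 144  14  15 109] [470.4 150.8]
expected end centre px [[471.5 152.1]] top edge [[473.3 146.7]]
expected end centre px [[446.2 131.9]] top edge [[447.6 126.6]]
```

>>> step_arm --deltas '[[[0.125, -0.685, 0], [0, 0, 0.044], -1], [[0.125, -0.685, 0], [0, 0, 0.044], -1], [[0.125, -0.685, 0], [0, 0, 0.044], -1], [[0.125, -0.685, 0], [0, 0, 0.044], -1], [[0.125, -0.685, 0], [0, 0, 0.044], -1], [[0.125, -0.685, 0], [0, 0, 0.044], -1], [[0.125, -0.685, 0], [0, 0, 0.044], -1]]'

```text
t: 14.35
ee_pos: [618.4, 138.0, 189.7]
orientation: [-0.214, 3.134, 0.0]
ft_force: [0.2, 1.2, -1.0]
width: 39.9
grasp_force: 30.0
```

>>> step_arm --deltas '[[[0.087, -0.803, 0], [0, 0, 0.031], -1], [[0.087, -0.803, 0], [0, 0, 0.031], -1], [[0.087, -0.803, 0], [0, 0, 0.031], -1], [[0.087, -0.803, 0], [0, 0, 0.031], -1], [[0.087, -0.803, 0], [0, 0, 0.031], -1], [[0.087, -0.803, 0], [0, 0, 0.031], -1], [[0.087, -0.803, 0.05], [0, 0, 0.031], -1], [[0.087, -0.803, 0.1], [0, 0, 0.031], -1], [[0.087, -0.803, 0.2], [0, 0, 0.031], -1], [[0.087, -0.803, 0.28], [0, 0, 0.031], -1], [[0.087, -0.803, 0.28], [0, 0, 0.031], -1], [[0.087, -0.803, 0.28], [0, 0, 0.031], -1]]'

```text
t: 15.35
ee_pos: [625.6, -100.5, 104.4]
orientation: [0.149, -3.135, -0.001]
ft_force: [-0.9, -0.8, -0.9]
width: 39.9
grasp_force: 30.0
```

```bash
python3 - <<'E'
from h import *
plan([(625.7,-102.2,92,95.3),(625.7,-102.2,180,95.3)])
E
```

```text
t 15.35 pos [ 625.6 -100.5  104.4] w 39.9 gf 30.0 F [-0.9 -0.8 -0.9] q1,6 -0.18 -1.84
(625.7, -102.2, 92, 95.3) [-0.0, -0.006, 0.041] [0.001, -0.002, 0.002] rows 0.3
(625.7, -102.2, 180, 95.3) [0.001, -0.005, -0.252] [0.001, -0.002, 0.002] rows 1.8
--
```

>>> step_arm --deltas '[[[0, -0.004, 0.02], [0, 0, 0], -1], [[0, -0.004, 0.035], [0, 0, 0], -1], [[0, -0.004, 0.042], [0, 0, 0], -1], [[0, -0.004, 0.042], [0, 0, 0], -1], [[0, -0.004, 0.042], [0, 0, 0], 0.3], [[0, -0.004, 0.042], [0, 0, 0], 0.3], [[0, -0.004, 0.042], [0, 0, 0], 0.3], [[0, -0.004, 0.042], [0, 0, 0], 0.3], [[0, -0.004, 0.0], [0, 0, 0], 0.3], [[0, -0.004, -0.15], [0, 0, 0], 0.3], [[0, -0.004, -0.25], [0, 0, 0], -1], [[0, -0.004, -0.25], [0, 0, 0], -1], [[0, -0.004, -0.25], [0, 0, 0], -1]]'

```text
t: 16.43
ee_pos: [627.7, -103.5, 183.8]
orientation: [-0.147, 3.133, -0.002]
ft_force: [-0.6, 0.5, -0.5]
width: 40.4
grasp_force: 0.0
```

```bash
python3 - <<'E'
from h import *
plan([(618.5,-24.5,180,95.3),(618.5,-24.5,95,5.3),(618.5,-24.5,60,5.3),(618.5,-24.5,46,5.3),(618.5,-24.5,180,5.3)])
g=get_image('scene'); a=cv2.resize(g['pixels'][100:260,280:480],None,fx=3.5,fy=3.5,interpolation=cv2.INTER_CUBIC); cv2.imwrite('pics/s5.png',a[:,:,::-1])
E
```

```text
t 16.43 pos [ 627.7 -103.5  183.8] w 40.4 gf 0.0 F [-0.6  0.5 -0.5] q1,6 -0.18 -1.85
(618.5, -24.5, 180, 95.3) [0.006, 0.265, 0.012] [-0.001, 0.004, 0.001] rows 1.9
(618.5, -24.5, 95, 5.3) [0.007, 0.266, 0.295] [-0.004, 0.002, -1.046] rows 2.9
(618.5, -24.5, 60, 5.3) [0.008, 0.266, 0.412] [-0.004, 0.002, -1.046] rows 3.5
(618.5, -24.5, 46, 5.3) [0.008, 0.266, 0.459] [-0.004, 0.002, -1.046] rows 3.8
(618.5, -24.5, 180, 5.3) [0.006, 0.265, 0.012] [-0.004, 0.002, -1.046] rows 1.9
--
```

View pics/s5.png

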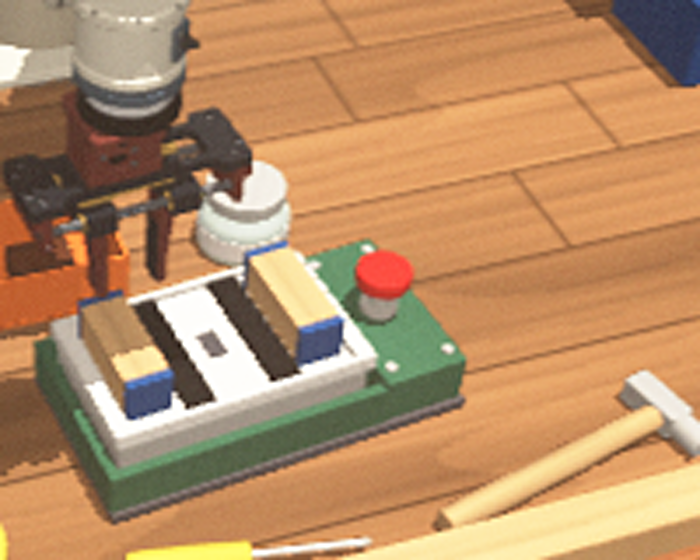

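Both blanks lie flat in the outer bays, at crop (130,350) and (295,300). Now I'll press on the middle bay floor with the fingers closed.

>>> step_arm --deltas '[[[0.006, 0.265, 0.0], [0, 0, 0], -1], [[0.006, 0.265, 0.0], [0, 0, 0], -1], [[0.006, 0.265, 0.0], [0, 0, 0], -1], [[0.006, 0.265, 0.0], [0, 0, 0], -1], [[0.006, 0.265, 0.1], [0, 0, 0], -1], [[0.006, 0.265, 0.2], [0, 0, 0], -1], [[0.006, 0.265, 0.28], [0, 0, 0], -1], [[0.006, 0.265, 0.33], [0, 0, 0], -1], [[0.006, 0.265, 0.37], [0, 0, 0], -1], [[0.006, 0.265, 0.4], [0, 0, 0], -1], [[0.006, 0.265, 0.42], [0, 0, 0], -1], [[0.006, 0.265, 0.42], [0, 0, 0], -1]]'

```text
t: 17.48
ee_pos: [614.9, -25.2, 53.3]
orientation: [0.146, -3.134, -0.0]
ft_force: [-5.8, 0.4, 8.9]
width: 0.4
grasp_force: 4.3
```

>>> step_arm --deltas '[[[0, 0, 0.006], [0, 0, 0], -1], [[0, 0, 0.012], [0, 0, 0], -1], [[0, 0, 0.013], [0, 0, 0], -1], [[0, 0, 0.013], [0, 0, 0], -1], [[0, 0, 0.013], [0, 0, 0], -1], [[0, 0, 0.013], [0, 0, 0], -1], [[0, 0, 0.013], [0, 0, 0], -1], [[0, 0, 0.013], [0, 0, 0], -1]]'

```text
t: 18.15
ee_pos: [615.0, -25.2, 50.3]
orientation: [0.146, -3.134, -0.0]
ft_force: [-6.8, 0.4, 10.3]
width: 0.5
grasp_force: 5.0
```

>>> step_arm --deltas '[[[0, 0, 0.003], [0, 0, 0], -1], [[0, 0, 0.005], [0, 0, 0], -1], [[0, 0, 0.005], [0, 0, 0], -1], [[0, 0, 0.005], [0, 0, 0], -1], [[0, 0, 0.005], [0, 0, 0], -1], [[0, 0, 0.005], [0, 0, 0], -1], [[0, 0, 0.005], [0, 0, 0], -1], [[0, 0, 0.005], [0, 0, 0], -1], [[0, 0, 0.005], [0, 0, 0], -1], [[0, 0, 0.005], [0, 0, 0], -1], [[0, 0, 0.005], [0, 0, 0], -1], [[0, 0, 0.005], [0, 0, 0], -1]]'

```text
t: 19.15
ee_pos: [614.9, -25.2, 48.9]
orientation: [0.146, -3.134, -0.0]
ft_force: [-6.1, 0.5, 10.3]
width: 0.5
grasp_force: 5.3
```

>>> step_arm --deltas '[[[0, 0, -0.01], [0, 0, 0], -1], [[0, 0, -0.025], [0, 0, 0], -1], [[0, 0, -0.05], [0, 0, 0], -1], [[0, 0, -0.15], [0, 0, 0], -1], [[0, 0, -0.3], [0, 0, 0], -1], [[0, 0, -0.4], [0, 0, 0], -1], [[0, 0, -0.4], [0, 0, 0], -1], [[0, 0, -0.4], [0, 0, 0], -1], [[0, 0, -0.4], [0, 0, 0], -1], [[0, 0, -0.4], [0, 0, 0], -1], [[0, 0, -0.4], [0, 0, 0], -1]]'

```text
t: 20.07
ee_pos: [615.8, -24.3, 167.2]
orientation: [0.147, -3.135, -0.0]
ft_force: [0.8, 0.0, -0.2]
width: 0.5
grasp_force: 0.0
```

```bash
python3 - <<'E'
from h import *
plan([(603,140.2,150,95.3),(603,140.2,112,95.3),(603,140.2,86,95.3),(603,140.2,180,95.3)])
g=get_image('scene'); a=cv2.resize(g['pixels'][100:260,280:480],None,fx=3.5,fy=3.5,interpolation=cv2.INTER_CUBIC); cv2.imwrite('pics/s6.png',a[:,:,::-1])
E
```

```text
t 20.07 pos [615.8 -24.3 167.2] w 0.5 gf 0.0 F [ 0.8  0.  -0.2] q1,6 -0.06 -1.72
(603, 140.2, 150, 95.3) [-0.009, 0.55, 0.058] [0.0, -0.002, 0.001] rows 4.0
(603, 140.2, 112, 95.3) [-0.009, 0.55, 0.184] [0.0, -0.002, 0.001] rows 4.2
(603, 140.2, 86, 95.3) [-0.01, 0.55, 0.271] [0.0, -0.002, 0.001] rows 4.4
(603, 140.2, 180, 95.3) [-0.009, 0.55, -0.042] [0.0, -0.002, 0.001] rows 4.0
--
```

View pics/s6.png

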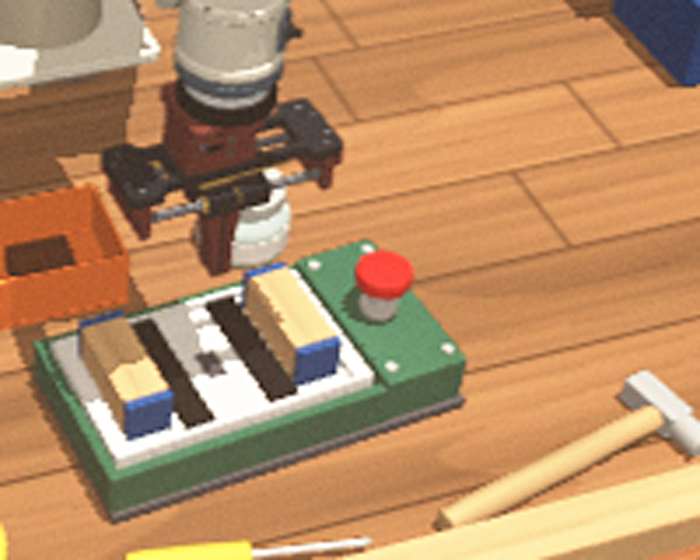

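The tray has stayed down, with its rim nearly level with the housing, and both blanks are flat. Next is the plunger.

>>> step_arm --deltas '[[[-0.01, 0.55, 0.0], [0, 0, 0], -1], [[-0.01, 0.55, 0.0], [0, 0, 0], -1], [[-0.01, 0.55, 0.0], [0, 0, 0], -1], [[-0.01, 0.55, 0.0], [0, 0, 0], -1], [[-0.01, 0.55, 0.05], [0, 0, 0], -1], [[-0.01, 0.55, 0.1], [0, 0, 0], -1], [[-0.01, 0.55, 0.16], [0, 0, 0], -1], [[-0.01, 0.55, 0.2], [0, 0, 0], -1], [[-0.01, 0.55, 0.23], [0, 0, 0], -1], [[-0.01, 0.55, 0.255], [0, 0, 0], -1], [[-0.01, 0.55, 0.27], [0, 0, 0], -1], [[-0.01, 0.55, 0.276], [0, 0, 0], -1], [[-0.01, 0.55, 0.276], [0, 0, 0], -1], [[-0.01, 0.55, 0.276], [0, 0, 0], -1]]'

```text
t: 21.28
ee_pos: [603.4, 140.6, 86.6]
orientation: [0.146, -3.136, -0.001]
ft_force: [-6.1, 2.9, 9.3]
width: 0.3
grasp_force: 4.7
```

>>> step_arm --deltas '[[[0, 0, 0.006], [0, 0, 0], -1], [[0, 0, 0.012], [0, 0, 0], -1], [[0, 0, 0.012], [0, 0, 0], -1], [[0, 0, 0.012], [0, 0, 0], -1]]'

```text
t: 21.62
ee_pos: [603.7, 140.7, 86.0]
orientation: [0.146, -3.137, -0.001]
ft_force: [-14.3, 0.9, 34.2]
width: 0.6
grasp_force: 17.1
```

The plunger is at its stop: 34 N with no further travel. Lifting off and looking.

>>> step_arm --deltas '[[[0, 0, -0.03], [0, 0, 0], -1], [[0, 0, -0.06], [0, 0, 0], -1], [[0, 0, -0.15], [0, 0, 0], 0.5], [[0, 0, -0.3], [0, 0, 0], 0.5], [[0, 0, -0.33], [0, 0, 0], 0.6], [[0, 0, -0.33], [0, 0, 0], 0.6], [[0, 0, -0.33], [0, 0, 0], 0.6], [[0, 0, -0.33], [0, 0, 0], 0.6], [[0, 0, -0.33], [0, 0, 0], 0.6]]'

```text
t: 22.37
ee_pos: [603.2, 140.0, 179.6]
orientation: [0.147, -3.135, 0.001]
ft_force: [-0.5, -0.1, 0.2]
width: 43.4
grasp_force: 0.0
```

```bash
python3 - <<'E'
from h import *
plan([(611.3,53.2,180,95.3),(611.3,53.2,92,95.3)])
g=get_image('scene'); a=cv2.resize(g['pixels'][100:260,280:480],None,fx=3.5,fy=3.5,interpolation=cv2.INTER_CUBIC); cv2.imwrite('pics/s7.png',a[:,:,::-1])
E
```

```text
t 22.37 pos [603.2 140.  179.6] w 43.4 gf 0.0 F [-0.5 -0.1  0.2] q1,6 0.21 -1.46
(611.3, 53.2, 180, 95.3) [0.0, -0.291, -0.001] [-0.0, -0.002, 0.001] rows 2.1
(611.3, 53.2, 92, 95.3) [-0.001, -0.291, 0.292] [-0.0, -0.002, 0.001] rows 3.0
--
```

View pics/s7.png

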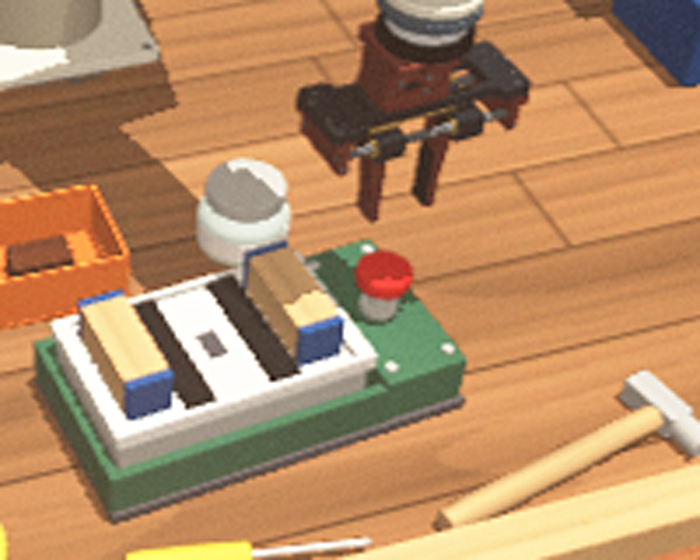

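The tray and plunger are back up with both blanks seated. Picking up the first blank at (611,53).

>>> step_arm --deltas '[[[0, -0.291, 0.0], [0, 0, 0], 0.6], [[0, -0.291, 0.0], [0, 0, 0], 0.6], [[0, -0.291, 0.0], [0, 0, 0], 0.6], [[0, -0.291, 0.1], [0, 0, 0], 0.6], [[0, -0.291, 0.2], [0, 0, 0], 0.6], [[0, -0.291, 0.27], [0, 0, 0], 0.6], [[0, -0.291, 0.29], [0, 0, 0], 0.6], [[0, -0.291, 0.29], [0, 0, 0], 0.6], [[0, -0.291, 0.29], [0, 0, 0], -1], [[0, -0.291, 0.29], [0, 0, 0], -1], [[0, -0.291, 0.29], [0, 0, 0], -1], [[0, -0.291, 0.29], [0, 0, 0], -1], [[0, -0.291, 0.29], [0, 0, 0], -1], [[0, -0.291, 0.29], [0, 0, 0], -1], [[0, -0.291, 0.29], [0, 0, 0], -1]]'

```text
t: 23.67
ee_pos: [613.0, 53.6, 95.1]
orientation: [-0.147, 3.137, 0.0]
ft_force: [1.7, 0.1, 0.4]
width: 40.1
grasp_force: 30.0
```

>>> step_arm --deltas '[[[0, 0, 0], [0, 0, 0], -1], [[0, 0, -0.1], [0, 0, 0], -1], [[0, 0, -0.2], [0, 0, 0], -1], [[0, 0, -0.32], [0, 0, 0], -1], [[0, 0, -0.32], [0, 0, 0], -1], [[0, 0, -0.32], [0, 0, 0], -1], [[0, 0, -0.32], [0, 0, 0], -1]]'

```text
t: 24.25
ee_pos: [611.7, 53.4, 189.8]
orientation: [0.147, -3.137, 0.0]
ft_force: [-0.2, -0.4, -1.7]
width: 39.9
grasp_force: 30.0
```

```bash
python3 - <<'E'
from h import *
plan([(560,-180,188,94.5)],[(509.5,-386.4,150,94),(509.5,-386.4,19,94)],[(509.5,-386.4,150,94)])
E
```

```text
t 24.25 pos [611.7  53.4 189.8] w 39.9 gf 30.0 F [-0.2 -0.4 -1.7] q1,6 0.07 -1.6
(560, -180, 188, 94.5) [0.244, -0.758, 0.006] [-0.0, -0.001, 0.01] rows 5.7
--
(509.5, -386.4, 150, 94) [0.222, -0.673, 0.127] [0.0, 0.0, 0.006] rows 5.2
(509.5, -386.4, 19, 94) [0.222, -0.673, 0.563] [0.0, 0.0, 0.006] rows 6.5
--
(509.5, -386.4, 150, 94) [0.0, 0.0, -0.437] [0.0, 0.0, 0.0] rows 3.1
--
```

>>> step_arm --deltas '[[[0.244, -0.758, 0], [0, 0, 0.01], -1], [[0.244, -0.758, 0], [0, 0, 0.01], -1], [[0.244, -0.758, 0], [0, 0, 0.01], -1], [[0.244, -0.758, 0], [0, 0, 0.01], -1], [[0.244, -0.758, 0], [0, 0, 0.01], -1], [[0.244, -0.758, 0], [0, 0, 0.01], -1], [[0.244, -0.758, 0], [0, 0, 0.01], -1], [[0.244, -0.758, 0], [0, 0, 0.01], -1]]'

```text
t: 24.92
ee_pos: [559.2, -180.8, 188.5]
orientation: [0.118, -3.136, -0.002]
ft_force: [-0.6, 0.3, -1.2]
width: 39.6
grasp_force: 30.0
```

>>> step_arm --deltas '[[[0.222, -0.673, 0.05], [0, 0, 0.006], -1], [[0.222, -0.673, 0.05], [0, 0, 0.006], -1], [[0.222, -0.673, 0.05], [0, 0, 0.006], -1], [[0.222, -0.673, 0.05], [0, 0, 0.006], -1], [[0.222, -0.673, 0.05], [0, 0, 0.006], -1], [[0.222, -0.673, 0.1], [0, 0, 0.006], -1], [[0.222, -0.673, 0.2], [0, 0, 0.006], -1], [[0.222, -0.673, 0.3], [0, 0, 0.006], -1], [[0.222, -0.673, 0.4], [0, 0, 0.006], -1], [[0.222, -0.673, 0.48], [0, 0, 0.006], -1], [[0.222, -0.673, 0.53], [0, 0, 0.006], -1], [[0.222, -0.673, 0.53], [0, 0, 0.006], -1], [[0.222, -0.673, 0.53], [0, 0, 0.006], -1]]'

```text
t: 26.0
ee_pos: [510.4, -384.2, 30.0]
orientation: [0.112, -3.137, -0.003]
ft_force: [0.8, -0.8, -1.4]
width: 42.8
grasp_force: 28.7
```

```bash
python3 - <<'E'
from h import *
plan([(509.5,-386.4,21,94)])
g=get_image('scene'); a=cv2.resize(g['pixels'][130:290,170:370],None,fx=3.5,fy=3.5,interpolation=cv2.INTER_CUBIC); cv2.imwrite('pics/s8.png',a[:,:,::-1])
E
```

```text
t 26.0 pos [ 510.4 -384.2   30. ] w 42.8 gf 28.7 F [ 0.8 -0.8 -1.4] q1,6 -0.66 -2.31
(509.5, -386.4, 21, 94) [0.003, -0.007, 0.03] [0.001, -0.001, 0.001] rows 0.2
--
```

View pics/s8.png

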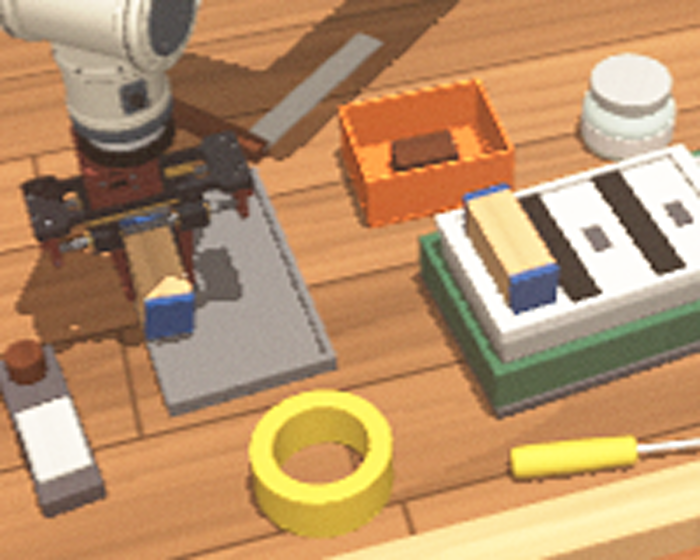

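I misread the tray. Its long side runs along world x, so the blanks have to lie along world y, and this one is catching the left rim (blue end at crop (168,315)). I'll lift, turn 90° and check the grip.

>>> step_arm --deltas '[[[0, 0, -0.1], [0, 0, 0], -1], [[0, 0, -0.25], [0, 0, 0], -1], [[0, 0, -0.3], [0, 0, 0], -1], [[0, 0, -0.3], [0, 0, 0], -1], [[0, 0, -0.3], [0, 0, 0], -1], [[0, 0, -0.3], [0, 0, 0], -1]]'

```text
t: 26.55
ee_pos: [509.9, -385.6, 120.9]
orientation: [0.11, -3.139, -0.001]
ft_force: [0.2, -0.5, -2.0]
width: 43.2
grasp_force: 28.7
```

```bash
python3 - <<'E'
from h import *
plan([(446,-340.7,125,60)],[(446,-340.7,122,4),(446,-340.7,24,4)])
plan([(509.5,-386.4,122,4),(446,-340.7,122,4)])
E
```

```text
t 26.55 pos [ 509.9 -385.6  120.9] w 43.2 gf 28.7 F [ 0.2 -0.5 -2. ] q1,6 -0.67 -2.31
(446, -340.7, 125, 60) [0.202, 0.164, -0.014] [0.0, -0.001, 0.396] rows 1.9
--
(446, -340.7, 122, 4) [0.0, 0.0, 0.01] [0.0, 0.0, 0.652] rows 0.1
(446, -340.7, 24, 4) [0.0, 0.0, 0.337] [0.0, 0.0, 0.652] rows 2.4
--
t 26.55 pos [ 509.9 -385.6  120.9] w 43.2 gf 28.7 F [ 0.2 -0.5 -2. ] q1,6 -0.67 -2.31
(509.5, -386.4, 122, 4) [0.002, -0.003, -0.004] [0.001, -0.0, -1.047] rows 0.0
(446, -340.7, 122, 4) [0.202, 0.164, -0.004] [0.001, -0.0, -1.047] rows 1.9
--
```

>>> step_arm --deltas '[[[0.202, 0.164, 0], [0, 0, 1.0], -1], [[0.202, 0.164, 0], [0, 0, 1.0], -1], [[0.202, 0.164, 0], [0, 0, 1.0], -1], [[0.202, 0.164, 0], [0, 0, 1.0], -1], [[0.202, 0.164, 0], [0, 0, 1.0], -1], [[0.202, 0.164, 0], [0, 0, 1.0], -1], [[0.202, 0.164, 0], [0, 0, 1.0], -1], [[0.202, 0.164, 0], [0, 0, 1.0], -1], [[0.202, 0.164, 0], [0, 0, 1.0], -1], [[0.202, 0.164, 0], [0, 0, 1.0], -1], [[0.202, 0.164, 0], [0, 0, 1.0], -1], [[0.202, 0.164, 0], [0, 0, 1.0], -1], [[0.202, 0.164, 0], [0, 0, 1.0], -1], [[0.202, 0.164, 0], [0, 0, 1.0], -1], [[0.202, 0.164, 0], [0, 0, 1.0], -1]]'

```text
t: 27.8
ee_pos: [446.0, -341.0, 120.6]
orientation: [-2.054, -2.374, 0.0]
ft_force: [-0.0, 0.1, -1.7]
width: 43.0
grasp_force: 28.7
```

```bash
python3 - <<'E'
from h import *
plan([(446,-340.7,60,4)])
o=get_obs(); p=np.array(o['ee_pos'])
g=get_image('scene'); H=hsv(g);h,s,v=H[...,0],H[...,1],H[...,2]
bl=((h>95)&(h<130)&(s>90)); bl[:,:175]=0; bl[:,300:]=0; bl[:130]=0; cc=cv2.connectedComponentsWithStats(bl.astype(np.uint8))
for i in range(1,cc[0]):
    if cc[2][i,4]>4: print(cc[2][i],cc[3][i].round(1))
for e in(55,-55): print(px(g,p+[-.08*e,e,6]).round(1))
a=cv2.resize(g['pixels'][130:290,170:370],None,fx=3.5,fy=3.5,interpolation=cv2.INTER_CUBIC); cv2.imwrite('pics/s9.png',a[:,:,::-1])
E
```

```text
t 27.8 pos [ 446.  -341.   120.6] w 43.0 gf 28.7 F [-0.   0.1 -1.7] q1,6 -0.67 -0.82
(446, -340.7, 60, 4) [0.001, 0.0, 0.202] [-0.001, -0.001, 0.05] rows 1.5
--
[238 159   4  15  21] [239.8 165.2]
[203 166   7  17  42] [206.2 173.7]
[[239.6 165.1]]
[[203.4 174.2]]
```

View pics/s9.png

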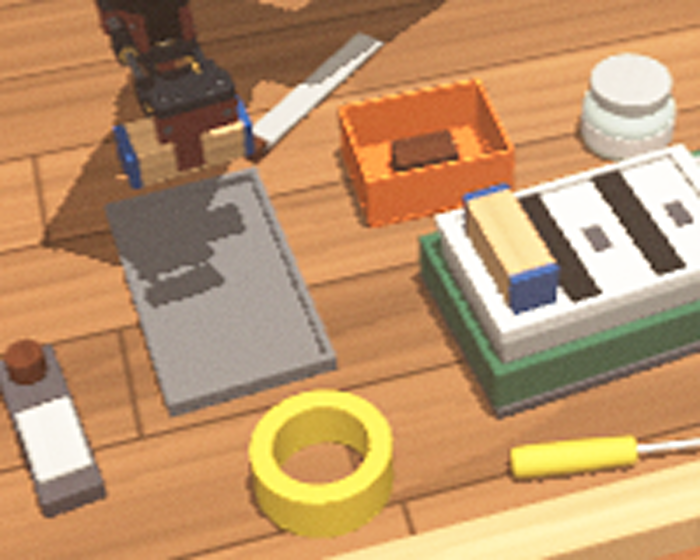

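The held blank now lies across the tray, with its ends at crop (127,155) and (245,130), near where I expected. Lowering.

>>> step_arm --deltas '[[[0, 0, 0.1], [0, 0, 0.05], -1], [[0, 0, 0.2], [0, 0, 0.05], -1], [[0, 0, 0.28], [0, 0, 0.05], -1], [[0, 0, 0.31], [0, 0, 0.05], -1], [[0, 0, 0.318], [0, 0, 0.05], -1], [[0, 0, 0.318], [0, 0, 0.05], -1], [[0, 0, 0.318], [0, 0, 0.05], -1]]'

```text
t: 28.43
ee_pos: [447.2, -342.0, 27.2]
orientation: [2.146, 2.292, 0.0]
ft_force: [0.5, 0.9, -1.6]
width: 43.0
grasp_force: 28.7
```

>>> step_arm --deltas '[[[0, 0, 0.008], [0, 0, 0], -1], [[0, 0, 0.016], [0, 0, 0], -1], [[0, 0, 0.018], [0, 0, 0], -1], [[0, 0, 0.018], [0, 0, 0], -1]]'

```text
t: 28.77
ee_pos: [447.1, -342.1, 21.9]
orientation: [2.146, 2.292, 0.0]
ft_force: [-0.6, 0.3, 4.9]
width: 42.6
grasp_force: 28.8
```

>>> step_arm --deltas '[[[0, 0, 0], [0, 0, 0], 0.1], [[0, 0, 0], [0, 0, 0], 0.2], [[0, 0, 0], [0, 0, 0], 0.4], [[0, 0, 0], [0, 0, 0], 0.4], [[0, 0, 0], [0, 0, 0], 0.4], [[0, 0, -0.05], [0, 0, 0], 0.4], [[0, 0, -0.2], [0, 0, 0], 0.4], [[0, 0, -0.35], [0, 0, 0], 0.6], [[0, 0, -0.5], [0, 0, 0], 0.6], [[0, 0, -0.55], [0, 0, 0], 0.6], [[0, 0, -0.55], [0, 0, 0], 0.6], [[0, 0, -0.55], [0, 0, 0], 0.6]]'

```text
t: 29.77
ee_pos: [447.2, -342.0, 187.3]
orientation: [2.145, 2.29, 0.0]
ft_force: [0.1, 0.1, -0.6]
width: 70.1
grasp_force: 0.0
```

```bash
python3 - <<'E'
from h import *
plan([(625.7,-102.2,188,95.3),(625.7,-102.2,92,95.3)])
g=get_image('scene'); H=hsv(g);h,s,v=H[...,0],H[...,1],H[...,2]
bl=((h>95)&(h<130)&(s>90)); bl[:,:175]=0; bl[:,345:]=0; bl[:130]=0; cc=cv2.connectedComponentsWithStats(bl.astype(np.uint8))
for i in range(1,cc[0]):
    if cc[2][i,4]>4: print(cc[2][i],cc[3][i].round(1))
for e in(55,-55): print('fin exp',px(g,np.array([447-.08*e,-342+e,26])).round(1))
for e in(55,-55): print('press exp',px(g,np.array([625.7+e,-102.2+.09*e,100])).round(1))
g=get_image('top'); H=hsv(g);h,s,v=H[...,0],H[...,1],H[...,2]
bl=((h>95)&(h<130)&(s>90)); cc=cv2.connectedComponentsWithStats(bl[140:290,290:450].astype(np.uint8))
for i in range(1,cc[0]):
    if cc[2][i,4]>4: print(cc[2][i,4],w(g,cc[3][i]+[290,140],46)[0].round(1),w(g,cc[3][i]+[290,140],115)[0].round(1))
E
```

```text
t 29.77 pos [ 447.2 -342.   187.3] w 70.1 gf 0.0 F [ 0.1  0.1 -0.6] q1,6 -0.67 -0.74
(625.7, -102.2, 188, 95.3) [0.759, 0.646, -0.002] [0.003, -0.0, 1.029] rows 7.2
(625.7, -102.2, 92, 95.3) [0.759, 0.645, 0.318] [0.003, -0.0, 1.029] rows 7.5
--
[240 181   5  17  26] [242.4 188.2]
[303 183  12   4  15] [308.3 184.3]
[208 190   6  16  27] [210.6 197. ]
[316 206  14   5  26] [322.2 207.9]
fin exp [[242.7 189.2]]
fin exp [[208.4 198.4]]
press exp [[323.7 212.6]]
press exp [[308.7 187.4]]
26 [690.5 -99.6  46. ] [679.4 -97.6 115. ]
33 [ 583.2 -108.7   46. ] [ 577.3 -106.3  115. ]
26 [ 445.7 -286.2   46. ] [ 446.4 -275.2  115. ]
```

>>> step_arm --deltas '[[[0.759, 0.646, 0], [0, 0, 1.0], 0.6], [[0.759, 0.646, 0], [0, 0, 1.0], 0.6], [[0.759, 0.646, 0], [0, 0, 1.0], 0.6], [[0.759, 0.646, 0], [0, 0, 1.0], 0.6], [[0.759, 0.646, 0], [0, 0, 1.0], 0.6], [[0.759, 0.646, 0], [0, 0, 1.0], 0.6], [[0.759, 0.646, 0], [0, 0, 1.0], 0.6], [[0.759, 0.646, 0], [0, 0, 1.0], 0.6], [[0.759, 0.646, 0], [0, 0, 1.0], 0.6], [[0.759, 0.646, 0], [0, 0, 1.0], 0.6], [[0.759, 0.646, 0], [0, 0, 1.0], 0.6], [[0.759, 0.646, 0], [0, 0, 1.0], 0.6], [[0.759, 0.646, 0], [0, 0, 1.0], 0.6], [[0.759, 0.646, 0], [0, 0, 1.0], 0.6], [[0.759, 0.646, 0], [0, 0, 1.0], 0.6]]'

```text
t: 31.12
ee_pos: [624.0, -101.3, 183.7]
orientation: [-3.133, -0.217, 0.005]
ft_force: [-0.4, -0.5, -0.5]
width: 70.2
grasp_force: 0.0
```

```bash
python3 - <<'E'
from h import *
plan([(626.7,-102.2,130,95.3),(626.7,-102.2,92,95.3)])
E
```

```text
t 31.12 pos [ 624.  -101.3  183.7] w 70.2 gf 0.0 F [-0.4 -0.5 -0.5] q1,6 -0.18 1.25
(626.7, -102.2, 130, 95.3) [0.009, 0.004, 0.179] [-0.001, 0.002, 0.031] rows 1.3
(626.7, -102.2, 92, 95.3) [0.009, 0.004, 0.306] [-0.001, 0.002, 0.031] rows 2.2
--
```

>>> step_arm --deltas '[[[0.007, 0.002, 0.1], [0, 0, 0.03], 0.6], [[0.007, 0.002, 0.18], [0, 0, 0.03], 0.6], [[0.007, 0.002, 0.26], [0, 0, 0.03], 0.6], [[0.007, 0.002, 0.3], [0, 0, 0.03], 0.6], [[0.007, 0.002, 0.312], [0, 0, 0.03], 0.6], [[0.007, 0.002, 0.312], [0, 0, 0.03], 0.6], [[0.007, 0.002, 0.312], [0, 0, 0.03], -1], [[0.007, 0.002, 0.312], [0, 0, 0.03], -1], [[0.007, 0.002, 0.312], [0, 0, 0.03], -1], [[0.007, 0.002, 0.312], [0, 0, 0.03], -1], [[0.007, 0.002, 0.312], [0, 0, 0.03], -1], [[0.007, 0.002, 0.312], [0, 0, 0.03], -1], [[0.007, 0.002, 0.312], [0, 0, 0.03], -1], [[0.007, 0.002, 0.312], [0, 0, 0.03], -1]]'

```text
t: 32.28
ee_pos: [627.6, -102.0, 92.6]
orientation: [3.138, 0.143, 0.002]
ft_force: [1.0, -0.1, 1.3]
width: 39.7
grasp_force: 30.0
```

>>> step_arm --deltas '[[[0, 0, 0], [0, 0, 0], -1], [[0, 0, -0.1], [0, 0, 0], -1], [[0, 0, -0.2], [0, 0, 0], -1], [[0, 0, -0.3], [0, 0, 0], -1], [[0, 0, -0.3], [0, 0, 0], -1], [[0, 0, -0.3], [0, 0, 0], -1], [[0, 0, -0.3], [0, 0, 0], -1]]'

```text
t: 32.87
ee_pos: [626.3, -101.6, 181.2]
orientation: [-3.138, -0.143, 0.003]
ft_force: [-1.0, 0.7, -2.4]
width: 39.7
grasp_force: 30.0
```

```bash
python3 - <<'E'
from h import *
plan([(565.9,-332.3,170,4),(565.9,-332.3,24,4)])
E
```

```text
t 32.87 pos [ 626.3 -101.6  181.2] w 39.7 gf 30.0 F [-1.   0.7 -2.4] q1,6 -0.18 1.3
(565.9, -332.3, 170, 4) [-0.27, 0.747, 0.038] [-0.001, 0.001, -1.033] rows 5.7
(565.9, -332.3, 24, 4) [-0.27, 0.748, 0.524] [-0.001, 0.001, -1.033] rows 6.8
--
```

>>> step_arm --deltas '[[[-0.27, 0.747, 0], [0, 0, -1.0], -1], [[-0.27, 0.747, 0], [0, 0, -1.0], -1], [[-0.27, 0.747, 0], [0, 0, -1.0], -1], [[-0.27, 0.747, 0], [0, 0, -1.0], -1], [[-0.27, 0.747, 0], [0, 0, -1.0], -1], [[-0.27, 0.747, 0], [0, 0, -1.0], -1], [[-0.27, 0.747, 0], [0, 0, -1.0], -1], [[-0.27, 0.747, 0], [0, 0, -1.0], -1], [[-0.27, 0.747, 0], [0, 0, -1.0], -1], [[-0.27, 0.747, 0], [0, 0, -1.0], -1], [[-0.27, 0.747, 0], [0, 0, -1.0], -1], [[-0.27, 0.747, 0], [0, 0, -1.0], -1], [[-0.27, 0.747, 0], [0, 0, -1.0], -1], [[-0.27, 0.747, 0], [0, 0, -1.0], -1], [[-0.27, 0.747, 0], [0, 0, -1.0], -1]]'

```text
t: 34.12
ee_pos: [566.4, -332.0, 180.9]
orientation: [-2.201, -2.239, 0.001]
ft_force: [-0.6, -0.3, -0.4]
width: 39.8
grasp_force: 30.0
```

```bash
python3 - <<'E'
from h import *
plan([(565.9,-333,170,4),(565.9,-333,24,4)])
o=get_obs(); p=np.array(o['ee_pos'])
g=get_image('scene'); H=hsv(g);h,s,v=H[...,0],H[...,1],H[...,2]
bl=((h>95)&(h<130)&(s>90)); bl[:,:175]=0; bl[:,345:]=0; bl[:120]=0; cc=cv2.connectedComponentsWithStats(bl.astype(np.uint8))
for i in range(1,cc[0]):
    if cc[2][i,4]>4: print(cc[2][i],cc[3][i].round(1))
for e in(55,-55): print('exp',px(g,p+[-.05*e,e,8]).round(1))
E
```

```text
t 34.12 pos [ 566.4 -332.   180.9] w 39.8 gf 30.0 F [-0.6 -0.3 -0.4] q1,6 -0.55 -0.57
(565.9, -333, 170, 4) [-0.003, -0.002, 0.036] [-0.001, -0.001, -0.035] rows 0.3
(565.9, -333, 24, 4) [-0.004, -0.001, 0.523] [-0.001, -0.001, -0.035] rows 3.8
--
[244 168   6  19  37] [246.8 176.3]
[207 176   6  20  44] [209.7 185.3]
[204 190   5  11  18] [206.3 194.8]
[239 191   3   7   9] [240.  193.9]
[208 202   2   4   7] [208.6 203.3]
exp [[249.1 175.3]]
exp [[209.4 184.8]]
```

>>> step_arm --deltas '[[[0, 0, 0.1], [0, 0, -0.035], -1], [[0, 0, 0.2], [0, 0, -0.035], -1], [[0, 0, 0.3], [0, 0, -0.035], -1], [[0, 0, 0.4], [0, 0, -0.035], -1], [[0, 0, 0.48], [0, 0, -0.035], -1], [[0, 0, 0.52], [0, 0, -0.035], -1], [[0, 0, 0.525], [0, 0, -0.035], -1], [[0, 0, 0.525], [0, 0, -0.035], -1], [[0, 0, 0.525], [0, 0, -0.035], -1]]'

```text
t: 34.92
ee_pos: [567.9, -333.0, 26.1]
orientation: [2.138, 2.299, 0.001]
ft_force: [-0.5, -0.3, -1.4]
width: 39.9
grasp_force: 30.0
```

>>> step_arm --deltas '[[[0, 0, 0.006], [0, 0, 0], -1], [[0, 0, 0.013], [0, 0, 0], -1], [[0, 0, 0.013], [0, 0, 0], -1]]'

```text
t: 35.17
ee_pos: [567.3, -332.6, 21.6]
orientation: [2.138, 2.3, 0.0]
ft_force: [0.1, 0.7, -1.4]
width: 39.9
grasp_force: 30.0
```

>>> step_arm --deltas '[[[0, 0, 0.004], [0, 0, 0], -1], [[0, 0, 0.006], [0, 0, 0], -1], [[0, 0, 0.006], [0, 0, 0], 0.1], [[0, 0, 0.006], [0, 0, 0], 0.3], [[0, 0, 0.006], [0, 0, 0], 0.4], [[0, 0, 0.006], [0, 0, 0], 0.4], [[0, 0, 0.006], [0, 0, 0], 0.4], [[0, 0, -0.05], [0, 0, 0], 0.4], [[0, 0, -0.2], [0, 0, 0], 0.4], [[0, 0, -0.35], [0, 0, 0], 0.4], [[0, 0, -0.55], [0, 0, 0], 0.4], [[0, 0, -0.6], [0, 0, 0], 0.4], [[-0.1, 0, -0.6], [0, 0, 0], 0.4], [[-0.5, -0.5, -0.6], [0, 0, 0], 0.4], [[-0.7, -0.7, -0.6], [0, 0, 0], 0.4], [[-0.7, -0.7, -0.6], [0, 0, 0], 0.4], [[-0.7, -0.7, -0.6], [0, 0, 0], 0.4], [[-0.7, -0.7, -0.6], [0, 0, 0], 0.4], [[-0.7, -0.7, -0.6], [0, 0, 0], 0.4], [[-0.7, -0.7, -0.6], [0, 0, 0], 0.4]]'

```text
t: 36.83
ee_pos: [369.8, -559.5, 200.9]
orientation: [2.141, 2.299, -0.001]
ft_force: [1.2, -0.2, 0.7]
width: 61.2
grasp_force: 0.0
```

```bash
python3 - <<'E'
from h import *
plan([(500,0,220,4)])
g=get_image('scene'); a=g['pixels'][120:290,150:430]; a=cv2.resize(a,None,fx=2.8,fy=2.8,interpolation=cv2.INTER_CUBIC)
t=get_image('top'); H=hsv(t);h,s,v=H[...,0],H[...,1],H[...,2]
bl=((h>95)&(h<130)&(s>90)); cc=cv2.connectedComponentsWithStats(bl[140:290,290:450].astype(np.uint8))
for i in range(1,cc[0]):
    if cc[2][i,4]>4: print(cc[2][i,4],w(t,cc[3][i]+[290,140],44)[0].round(1))
cv2.imwrite('pics/s10.png',a[:,:,::-1])
E
```

```text
t 36.83 pos [ 369.8 -559.5  200.9] w 61.2 gf 0.0 F [ 1.2 -0.2  0.7] q1,6 -1.0 -1.08
(500, 0, 220, 4) [1.829, 0.566, -0.065] [-0.0, 0.0, 0.001] rows 13.8
--
22 [ 574.3 -386.1   44. ]
28 [ 566.6 -283.7   44. ]
19 [ 448.8 -399.7   44. ]
23 [ 437.  -298.3   44. ]
```

View pics/s10.png

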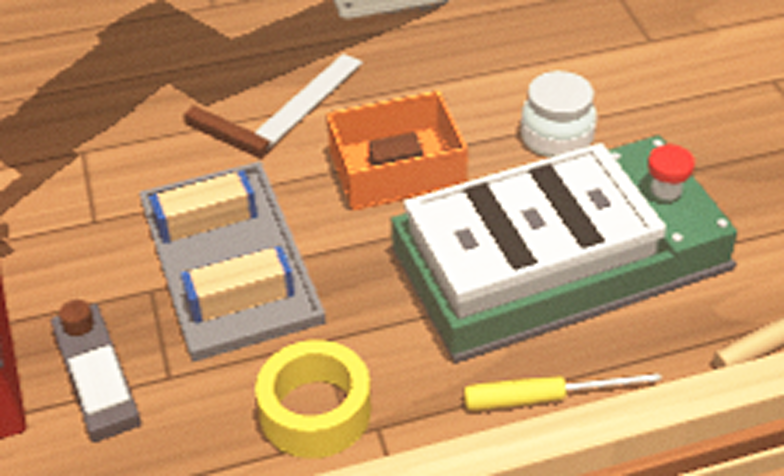

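The final view shows both blanks flat in the grey tray at crop (205,205) and (238,285), the press tray empty and up, the plunger up, and the offcut in the bin at (398,148). One blank was nudged about 1 cm but is still well inside the tray. Handing in.

```bash
python3 -c "
from workcell import *
print(close_job())"
```

```text
the job is handed in; nothing more can be done
None
```

I handed the job in at about 37 s on the robot clock, with every step done, though the hand-in gave no verdict: the offcut is in the scrap bin, the two blanks on the bench were pressed, and both now lie flat in the grey tray with the press tray and plunger back up.

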